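# Load and close the cordless power box for the coffee bar

## Robot

A 6-joint arm with a two-finger parallel gripper is mounted at the origin on the work surface. World frame = base frame: x ahead of the robot, y to its left, z up, the work surface at z = 0. Lengths are in m, angles in degrees, forces in N, time in s.
With the tool pointing down it reaches from about 0.35 to 0.975 m from the base axis. Payload 7.1 kg.
Tool frame: the origin (TCP) lies at the very end of the fingers, on their centre line; the grasp point (between the pads) lies 19 mm behind it (grasp_offset is the distance from the TCP to the grasp point, in m); z points along the fingers, y is the direction in which the jaws open and shut (so a half turn about z gives the same grasp; the last joint's range is limited). The gripper opens to 88 mm and grips with 3 to 60 N. Pads are 20 mm wide; open, the fingers measure 115 mm over their backs; the gripper's body (75 mm by 178 mm) begins 61 mm behind the grasp point.
Start: joints at [-77.578, 24.242, 93.386, -0, 62.372, -1.089], TCP at [0.146, -0.608, 0.223] pointing down, gripper open.
Joint ranges: [-172.04, 172.04], [-51.8, 120.97], [4.93, 147.93], [-75.15, 255.16], [6.16, 154.13], [-145.62, 145.62]. Speed limits (degrees/s): [136.94, 136.94, 172.46, 180, 180, 180].

## Interface

Orientations are given as [roll, pitch, yaw] about the fixed x, y, z axes, in that order (R = Rz(yaw) Ry(pitch) Rx(roll)).
In Python, from rig import * gives the robot as it stands.
- The arm moves only by the shell command python3 -m creep 'ROWS' [OPENING]. ROWS is JSON, a list of rows, each a list of 4 numbers: the shift along the tool's x, y, z in mm, then the turn about the tool's z in rad. In form: [[tx, ty, tz, spin], ...]. A call has 1 to 20 rows; each row is the pose to reach, as a shift and turn from the pose measured when the call began, along the tool's axes at that moment; what a row does not reach only later rows make up. A row lasts 1/10 s, in which the tool goes at most 50 mm and 8.59 degrees, less where a joint would pass 70% of its speed; a pose out of reach is approached as far as the arm can. A call with a gripper value outside its range is refused whole. OPENING is the finger opening in mm, from 0 to 87.8, set as the call begins (- or left out, the last holds). The fingers move at their own pace and stop on an object; the grip force is fixed at half the most. Time passes only in rows, so rows that repeat a pose let the fingers close. It gives the time, the measured TCP pose, the force and the opening at its end, in the units of the state.
- get_state(): the state, without advancing time (a new reading comes with each control period).
- read_camera(name): name is "side" or "top" or "wrist"; returns a dict with "img" (384x512x3 uint8, red, green, blue), "depth" (384x512 float32, m along the optical axis (not along the pixel's ray), 0 where there is no reading), "fov_y" (degrees; the focal length in pixels is half the picture's height over the tangent of half this angle, whatever the lens; pixels are square), "cx", "cy" (the principal point, pixels), "dist_coeffs" ([k1, k2, p1, p2, k3] as OpenCV has them; the pictures are not rectified), "R" (3x3) and "t" (3): a world point X has camera coordinates R X + t. Camera axes: x right, y down, z forward; pixel columns grow to the right and rows downward; lengths in m; the calibration is good to about 2 mm. A picture is of the moment at which its call begins.
- hand_in(): hands the job in, once; it reports no verdict.
Trained networks look in a picture, given as the dict that the camera call returned (one of the last four; its "shot" number tells which), for a name from the list of things; names that differ only in an ending like _2 or _b are one class to them, and where a whole thing is asked for, a point or a joint stands for the part that bears it (a point fixed in the world has none). Each returns a list of dicts, best first, with "confidence" (0 to 1); they miss things now and then, are a little off and sometimes report something else, mostly with a low value. They report only what shows in the picture. A call takes as long as a camera call. They do not tell look-alikes from the thing itself.
- search_frame(picture, name): "position" ([column, row] in pixels, amid what is visible of it).
- trace(picture, name): "region" (384x512 bool, what is visible of it) and "position" ([column, row] in pixels, amid what is visible of it).
- tip_of(picture, name): "position" ([column, row] in pixels: a listed point, or the origin of a listed thing).
The state is a dict: "time_s": time; "qpos": joint angles; "dq": joint speeds; "effort": joint torques, N m; "eef_pos": TCP position; "tcp_rot": TCP orientation; "force": force on the tool from outside, world axes, zero at the start; "torque": the same for the moment, N m; "width": finger opening in m.
Only numpy, scipy, OpenCV 4.12 (cv2) and the standard library are available. Lean on these libraries where they do the work, as an engineer would, in place of code of your own. Each camera call takes 0.05 s, during which the arm holds its last target.

## Task

Get the coffee bar's power box ready: put every battery pack that stands on the tray fully home in a bay and swing the locking levers of all three bays shut, empty bays too. Then lower the cover level over the two guide pins until it is fully home on its seat, and only then turn the main switch clockwise to on, against its stop. Do not knock over the glasses or the sugar pot.

Things in the scene. Friction and masses are not known exactly. Their poses are not given: they have to be found in the camera images.
- pack1_mid (a point): Battery pack: black block with a grey top, 90 (x) x 40 (y) x 60 mm (z), about 0.4 kg, standing upright on the serving tray (board 5 mm thick, rim 16 mm high). The point is its centre, 30 mm above its underside; z is its top. Two or three packs are there, all alike; each fits any bay, either way round.
- pack2_mid (a point): Battery pack: black block with a grey top, 90 (x) x 40 (y) x 60 mm (z), about 0.4 kg, standing upright on the serving tray (board 5 mm thick, rim 16 mm high). The point is its centre, 30 mm above its underside; z is its top. Two or three packs are there, all alike; each fits any bay, either way round.
- pack3_mid (a point): Battery pack: black block with a grey top, 90 (x) x 40 (y) x 60 mm (z), about 0.4 kg, standing upright on the serving tray (board 5 mm thick, rim 16 mm high). The point is its centre, 30 mm above its underside; z is its top. Two or three packs are there, all alike; each fits any bay, either way round.
- bay1 (a point): Pack bay at the -y end of the power box's row of three, 80 mm apart along the box's y: an open pocket 94 (x) x 44 (y) mm, 16 mm deep. The point is the centre of its floor, 6 mm above the table; x points to the end with the lever's hinge, away from the robot. A seated pack's centre is 30 mm above this point.
- lever1 (a joint): Locking lever of bay 1, in rad: 0 = shut (level over the pack, free end towards the robot, 1 mm above a seated pack's top), 1.57 = upright, stop at 1.9. Friction (0.07 N m) keeps it where it is left. Its hinge pin runs along the bay's y, at x = +56, z = +64 mm from the bay point. Push it over from behind, then down. A pack not down in its pocket keeps it from shutting.
- lever1_tip (a point): The lever's free end: centre of a black cross grip 11 mm thick and 26 mm wide (y), 69 mm from the hinge pin, on a flat steel bar 20 mm wide (y) and 6 mm thick. x points from here to the hinge, z is up when shut.
- bay2 (a point): Pack bay in the middle of the power box's row of three, 80 mm apart along the box's y: an open pocket 94 (x) x 44 (y) mm, 16 mm deep. The point is the centre of its floor, 6 mm above the table; x points to the end with the lever's hinge, away from the robot. A seated pack's centre is 30 mm above this point.
- lever2 (a joint): Locking lever of bay 2, in rad: 0 = shut (level over the pack, free end towards the robot, 1 mm above a seated pack's top), 1.57 = upright, stop at 1.9. Friction (0.07 N m) keeps it where it is left. Its hinge pin runs along the bay's y, at x = +56, z = +64 mm from the bay point. Push it over from behind, then down. A pack not down in its pocket keeps it from shutting.
- lever2_tip (a point): The lever's free end: centre of a black cross grip 11 mm thick and 26 mm wide (y), 69 mm from the hinge pin, on a flat steel bar 20 mm wide (y) and 6 mm thick. x points from here to the hinge, z is up when shut.
- bay3 (a point): Pack bay at the +y end of the power box's row of three, 80 mm apart along the box's y: an open pocket 94 (x) x 44 (y) mm, 16 mm deep. The point is the centre of its floor, 6 mm above the table; x points to the end with the lever's hinge, away from the robot. A seated pack's centre is 30 mm above this point.
- lever3 (a joint): Locking lever of bay 3, in rad: 0 = shut (level over the pack, free end towards the robot, 1 mm above a seated pack's top), 1.57 = upright, stop at 1.9. Friction (0.07 N m) keeps it where it is left. Its hinge pin runs along the bay's y, at x = +56, z = +64 mm from the bay point. Push it over from behind, then down. A pack not down in its pocket keeps it from shutting.
- lever3_tip (a point): The lever's free end: centre of a black cross grip 11 mm thick and 26 mm wide (y), 69 mm from the hinge pin, on a flat steel bar 20 mm wide (y) and 6 mm thick. x points from here to the hinge, z is up when shut.
- cover_grip (a point): The box's cover plate, first flat on the table: aluminium plate 176 (x) x 220 (y) x 8 mm, 0.5 kg, with a carrying handle on top: black bar along y, 20 mm wide, 120 long, 18 high, 33 mm free under it between its posts. The point is the bar's centre, 50 mm above the plate's underside. Two 15 mm holes at (x, y) = (-72, -40) and (72, 40) mm from it; fits either way round.
- deck (a point): The power box (fixed; grey tub 190 x 220 mm with three bays, black control housing 45 mm high in front, to x = -185 mm). The point is the centre of the cover's seat, 84 mm above the table; x points away from the robot. A cover that is home has its handle point 50 mm above it. An upright lever reaches 61 mm above it and keeps the cover off.
- pin1 (a point): Top of a guide pin of the box, front, (x, y) = (-72, -40) mm from the deck point: 12 mm thick, standing 32 mm above its 22 mm thick pillar, whose top the cover rests on; the pin's upper 12 mm taper to 5 mm.
- pin2 (a point): Top of a guide pin of the box, rear, (x, y) = (72, 40) mm from the deck point: 12 mm thick, standing 32 mm above its 22 mm thick pillar, whose top the cover rests on; the pin's upper 12 mm taper to 5 mm.
- isolator (a joint): Main switch knob on the control housing, turning about a vertical axis. In rad: 0 = off (grip bar along the box's x), grows clockwise seen from above, 1.57 = on, at the stop (bar along the box's y). Friction 0.06 N m; stays where left.
- isolator_grip (a point): The knob: grey grip bar 50 mm long, 16 wide, 32 high on a disc 48 mm across, 4 mm thick, its underside 46 mm above the table. The point is on the turning axis, 72 mm above the table, 10 mm below the bar's top; x runs along the bar and turns with it. At (x, y) = (-145, 55) mm from the deck point.
- tray_mid (a point): The serving tray, brown wood, 460 (x) x 340 mm (y), fixed. The point is the middle of its floor, 5 mm above the table. Besides the glasses listed below, two more like them stand on it, at (x, y) = (180, 65) and (-185, 110) mm from this point.
- glass1_mid (a point): Bystander: glass coffee mug upside down on the tray, 132 mm high, 76 mm across its mouth, foot upwards. The point is half-way up; z is up.
- glass2_mid (a point): Bystander: glass coffee mug upside down on the tray, 132 mm high, 76 mm across its mouth, foot upwards. The point is half-way up; z is up.
- sugar_mid (a point): Bystander: white china sugar pot with a lid, standing on the tray among the packs, 58 mm across, 60 mm high. The point is half-way up.
Not all that is in view belongs to the job. What is shaped like the part that bears pack3_mid but brown or red is not meant.

How it is judged:
By the outcome, as a careful person would: the job done as asked, in the order asked, and still so for the second after the job is handed in, with the robot touching nothing.
Of pack1, pack2, pack3 only 2 to 3 are there at a start; the rules pass over those that are not, and their reading is None.
At some moment in a run one of pack1, pack2, pack3, cover may be knocked a few centimetres aside while the robot is not near it.
Once in a run the grip may slacken for a moment while it holds something.
It also fails if it takes over 210 s, if anything falls off the work surface, if the arm or the gripper's body presses on something with over 40 N, if the wrist force passes 120 N, or if a joint passes its speed limit or range.

## Working session

There is one attempt and no reset: what is moved stays moved. The work goes in short steps, Python scripts to look and compute and a shell command to move; the robot and the scene stay as the last step left them, time stands still between calls to the robot, and variables do not carry over. Pictures are saved under pics/ and viewed, and the job is handed in when it is done.

```bash
ls -la; mkdir -p pics; python3 - <<'E'
from rig import *
import cv2
print(get_state())
for n in ["side","top","wrist"]:
    p=read_camera(n)
    cv2.imwrite(f"pics/a_{n}.png",cv2.cvtColor(p["img"],cv2.COLOR_RGB2BGR))
    print(n,p["fov_y"],p["cx"],p["cy"],p["dist_coeffs"],p["R"],p["t"],p["shot"])
E
```

```text
total 12
drwxr-xr-x  3 agent agent 4096 Dec  6 08:48 .
drwxr-xr-x 23 root  root  4096 Dec  6 08:48 ..
drwxr-xr-x  2 agent agent 4096 Dec  6 08:48 pics
{'time_s': 0.0, 'qpos': array([-7.75779662e+01,  2.42850824e+01,  9.34329722e+01, -4.72712076e-04,
        6.23708796e+01, -1.08968716e+00]), 'dq': array([-0.03921493,  0.04716075,  0.00029788,  0.00384683, -0.01928987,
        0.00943428]), 'effort': array([-1.93435269e-03, -5.44631052e+01, -2.73661691e+01,  6.42411411e-02,
        2.28342321e-02, -1.13913802e-04]), 'eef_pos': array([ 0.14591701, -0.60714405,  0.22188404]), 'tcp_rot': array([-1.79911074e+02, -1.27291312e-03,  1.35119395e+01]), 'force': array([0.34596126, 0.49313928, 0.03450461]), 'torque': array([-0.00656119,  0.00054593,  0.03288656]), 'width': 0.08756595000343317}
side 56.90024551897459 252.78606760280766 191.2270325466733 [-0.06794772  0.          0.          0.          0.        ] [[-0.78659059 -0.61738747 -0.01039031]
 [-0.42009505  0.54740851 -0.72378455]
 [ 0.45254325 -0.5649572  -0.6899478 ]] [0.56026314 0.27415572 0.96534307] 1
top 55.045399822276146 255.79431817771146 187.19073779129118 [0.01686166 0.         0.         0.         0.        ] [[ 0.02242229 -0.99974137 -0.00380012]
 [-0.98709397 -0.02153545 -0.15868748]
 [ 0.1585646   0.00730921 -0.98732155]] [0.08601122 0.62678414 1.1137315 ] 2
wrist 67.45509783986401 254.93193474274352 189.2599257666082 [-0.01714195  0.          0.          0.          0.        ] [[ 0.23301833 -0.97247152 -0.00126723]
 [-0.9267674  -0.22246137  0.3026766 ]
 [-0.29462628 -0.06935477 -0.95309248]] [-0.62460794 -0.03623095  0.39219907] 3
```

View pics/a_side.png

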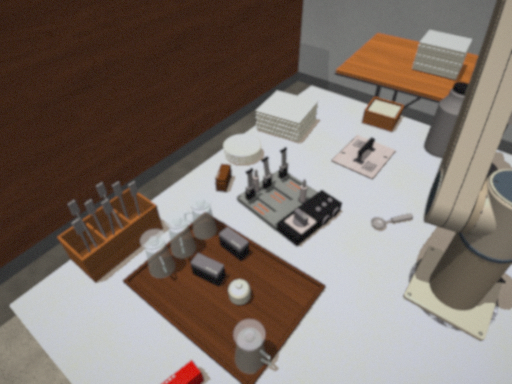

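View pics/a_top.png

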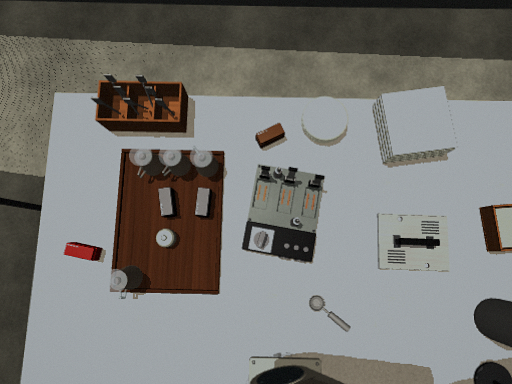

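View pics/a_wrist.png

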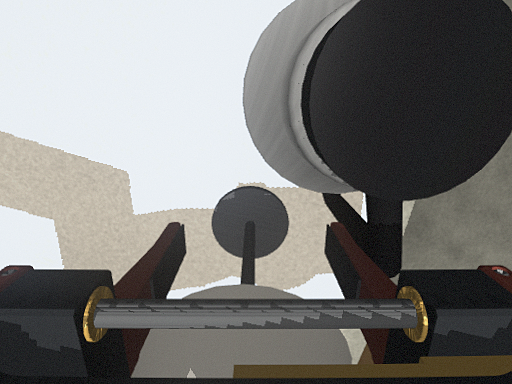

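```bash
cat > h.py <<'E'
from rig import *
import numpy as np, cv2
def K(p):
    h=p["img"].shape[0]; f=h/2/np.tan(np.radians(p["fov_y"])/2)
    return np.array([[f,0,p["cx"]],[0,f,p["cy"]],[0,0,1.]])
def ray(p,uv):
    u=cv2.undistortPoints(np.array(uv,float).reshape(-1,1,2),K(p),np.array(p["dist_coeffs"],float)).reshape(-1,2)
    return np.c_[u,np.ones(len(u))]
def at_z(p,uv,z):
    d=ray(p,uv)@np.array(p["R"]); o=-np.array(p["R"]).T@np.array(p["t"])
    return o+d*((z-o[2])/d[:,2])[:,None]
def cloud(p):
    H,W=p["depth"].shape
    vv,uu=np.mgrid[0:H,0:W]
    r=ray(p,np.c_[uu.ravel(),vv.ravel()])*p["depth"].reshape(-1,1)
    return ((r-np.array(p["t"]))@np.array(p["R"])).reshape(H,W,3)
def proj(p,X):
    X=np.array(X,float).reshape(-1,3)
    rv,_=cv2.Rodrigues(np.array(p["R"],float))
    return cv2.projectPoints(X,rv,np.array(p["t"],float),K(p),np.array(p["dist_coeffs"],float))[0].reshape(-1,2)
def save(p,name,crop=None,s=1):
    im=cv2.cvtColor(p["img"],cv2.COLOR_RGB2BGR)
    if crop: x0,y0,x1,y1=crop; im=im[y0:y1,x0:x1]
    cv2.imwrite("pics/"+name,cv2.resize(im,None,fx=s,fy=s,interpolation=cv2.INTER_CUBIC))
E
python3 - <<'E'
from h import *
np.set_printoptions(precision=4,suppress=True)
zs=dict(pack1_mid=.035,bay1=.006,bay2=.006,bay3=.006,lever1_tip=None,lever2_tip=None,lever3_tip=None,cover_grip=.050,deck=.084,pin1=.116,pin2=.116,isolator_grip=.072,tray_mid=.005,glass1_mid=.071,sugar_mid=.035)
for cam in ["top","side"]:
    p=read_camera(cam); C=cloud(p)
    if cam=="top": save(p,"b_top.png",(100,130,240,310),4); save(p,"b_box.png",(230,150,340,270),6)
    for n,z in zs.items():
        for d in tip_of(p,n)[:5]:
            if d["confidence"]<.2: continue
            uv=np.array(d["position"]); i=np.clip(uv.round().astype(int),0,[511,383])
            print(cam,n,round(d["confidence"],2),uv.round(1),at_z(p,uv,z)[0] if z is not None else "", C[i[1],i[0]])
E
```

```text
top pack1_mid 0.74 [165.6 205.7] [0.5614 0.3849 0.035 ] [0.5575 0.3762 0.0643]
top bay1 0.75 [263.1 193.4] [0.6118 0.0758 0.006 ] [0.613  0.0762 0.0064]
top bay1 0.65 [284.8 198.9] [0.5952 0.0047 0.006 ] [0.5947 0.0042 0.0075]
top bay1 0.6 [311.1 203.3] [ 0.5827 -0.0809  0.006 ] [ 0.5836 -0.0806  0.0063]
top bay1 0.32 [417.5 240.5] [ 0.4709 -0.4193  0.006 ] [ 0.4712 -0.3994  0.0563]
top bay2 0.75 [263.1 193.4] [0.6118 0.0758 0.006 ] [0.613  0.0762 0.0064]
top bay2 0.65 [284.8 198.9] [0.5952 0.0047 0.006 ] [0.5947 0.0042 0.0075]
top bay2 0.6 [311.1 203.3] [ 0.5827 -0.0809  0.006 ] [ 0.5836 -0.0806  0.0063]
top bay2 0.32 [417.5 240.5] [ 0.4709 -0.4193  0.006 ] [ 0.4712 -0.3994  0.0563]
top bay3 0.75 [263.1 193.4] [0.6118 0.0758 0.006 ] [0.613  0.0762 0.0064]
top bay3 0.65 [284.8 198.9] [0.5952 0.0047 0.006 ] [0.5947 0.0042 0.0075]
top bay3 0.6 [311.1 203.3] [ 0.5827 -0.0809  0.006 ] [ 0.5836 -0.0806  0.0063]
top bay3 0.32 [417.5 240.5] [ 0.4709 -0.4193  0.006 ] [ 0.4712 -0.3994  0.0563]
top lever1_tip 0.43 [320.  175.4]  [ 0.6742 -0.1079  0.0207]
top lever1_tip 0.2 [261.8 170.9]  [0.66
[... 2456 characters left out ...]
8.9 148.6] [ 0.4489 -0.3904  0.05  ] [ 0.4662 -0.4523  0.0035]
side deck 0.88 [278.1 179.4] [0.6031 0.0011 0.084 ] [ 0.6435 -0.0599  0.0208]
side pin1 0.76 [256.7 168.8] [0.6698 0.0312 0.116 ] [ 0.7548 -0.0802 -0.0026]
side pin1 0.74 [301.7 178.6] [ 0.5256 -0.0179  0.116 ] [ 0.5878 -0.1366 -0.0031]
side pin2 0.76 [256.7 168.8] [0.6698 0.0312 0.116 ] [ 0.7548 -0.0802 -0.0026]
side pin2 0.74 [301.7 178.6] [ 0.5256 -0.0179  0.116 ] [ 0.5878 -0.1366 -0.0031]
side isolator_grip 0.77 [300.6 214.1] [0.4641 0.0783 0.072 ] [0.4592 0.0852 0.0817]
side tray_mid 0.59 [220.  285.2] [0.5249 0.3865 0.005 ] [0.5273 0.3842 0.0007]
side sugar_mid 0.9 [240.8 291.6] [0.4544 0.3794 0.035 ] [0.444  0.3899 0.058 ]
```

View pics/b_top.png

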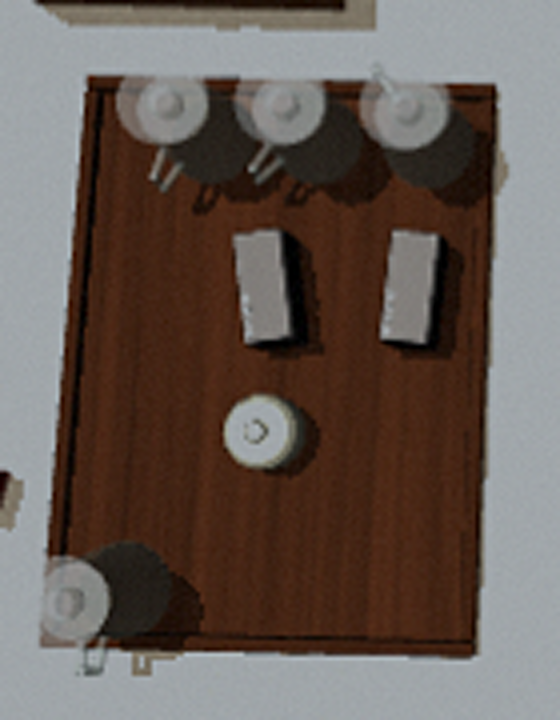

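View pics/b_box.png

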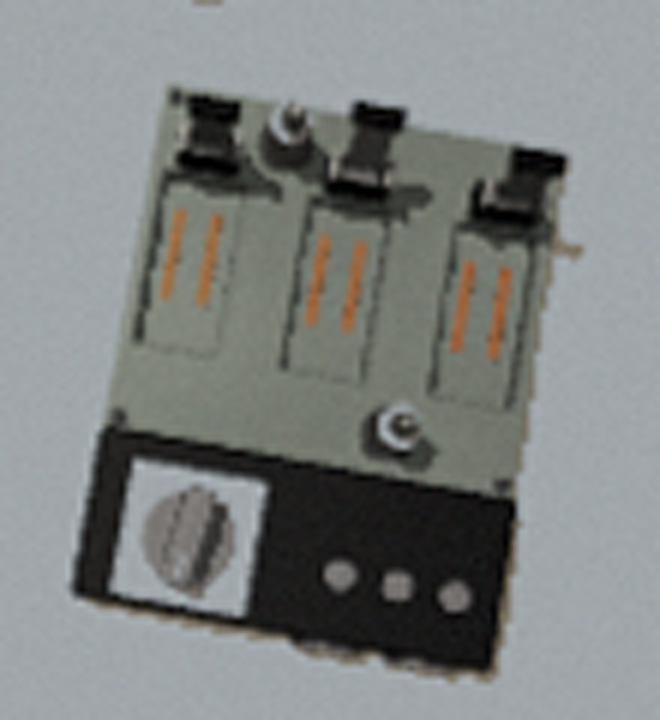

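```bash
cat >> h.py <<'E'
def go(x,y,z,yaw=None):
    """print the row for target TCP x,y,z (m), tool yaw (deg)"""
    from scipy.spatial.transform import Rotation as Ro
    s=get_state(); r=s["tcp_rot"]; R=Ro.from_euler("xyz",r,degrees=True).as_matrix()
    d=R.T@(np.array([x,y,z])-s["eef_pos"])*1000
    sp=0 if yaw is None else np.radians(-((yaw-r[2]+180)%360-180))
    print("now",s["eef_pos"].round(4),r.round(2),"t",s["time_s"],"F",s["force"].round(1),"w",round(s["width"],4))
    print("ROW [%.1f,%.1f,%.1f,%.4f] rows %d"%(*d,sp,np.ceil(max(np.linalg.norm(d)/50,abs(sp)/.15))))
E
python3 - <<'E'
from h import *
go(.45,-.25,.38,-10)
go(.55,0,.38,-10)
E
```

```text
now [ 0.146  -0.6077  0.2227] [-180.      0.     13.51] t 1.75 F [ 0.1 -1.2 -0.5] w 0.0875
ROW [379.1,-276.8,-157.3,0.4103] rows 10
now [ 0.146  -0.6077  0.2227] [-180.      0.     13.51] t 1.75 F [ 0.1 -1.2 -0.5] w 0.0875
ROW [534.7,-496.5,-157.3,0.4103] rows 15
```

```bash
python3 -m creep '[[0,0,-157,0],[0,0,-157,0],[0,0,-157,0],[379,-277,-157,0.41],[379,-277,-157,0.41],[379,-277,-157,0.41],[379,-277,-157,0.41],[379,-277,-157,0.41],[379,-277,-157,0.41],[379,-277,-157,0.41],[379,-277,-157,0.41],[379,-277,-157,0.41],[535,-496,-157,0.41],[535,-496,-157,0.41],[535,-496,-157,0.41],[535,-496,-157,0.41],[535,-496,-157,0.41],[535,-496,-157,0.41],[535,-496,-157,0.41],[535,-496,-157,0.41]]'
python3 - <<'E'
from h import *
np.set_printoptions(precision=4,suppress=True)
print(get_state()["eef_pos"],get_state()["tcp_rot"])
p=read_camera("wrist"); save(p,"c_box.png",None,1.5)
for n,z in dict(bay1=.006,pin1=.116,isolator_grip=.072,lever1_tip=.12,deck=.084).items():
    for d in tip_of(p,n)[:5]:
        print(n,round(d["confidence"],2),np.round(d["position"],1),at_z(p,d["position"],z)[0])
E
```

```text
time_s: 3.75
eef_pos: [0.5502, 0.0001, 0.3794]
tcp_rot: [180.0, 0.0, -9.9]
force: [0.0, -0.3, 0.2]
width: 0.0879
[0.5502 0.0001 0.3794] [179.9726   0.0337  -9.8628]
bay1 0.92 [294.5 121.1] [ 0.5809 -0.0789  0.006 ]
bay1 0.81 [204.2 120.1] [0.6109 0.0825 0.006 ]
bay1 0.76 [249.1 119.2] [0.5983 0.0019 0.006 ]
pin1 0.61 [275.7 174.8] [ 0.517  -0.0268  0.116 ]
pin1 0.55 [218.1  69.7] [0.6782 0.0286 0.116 ]
isolator_grip 0.95 [216.  208.9] [0.462  0.0842 0.072 ]
lever1_tip 0.84 [306.9  78.1] [ 0.6463 -0.0896  0.12  ]
deck 0.61 [248.6 129.4] [0.5882 0.003  0.084 ]
```

View pics/c_box.png

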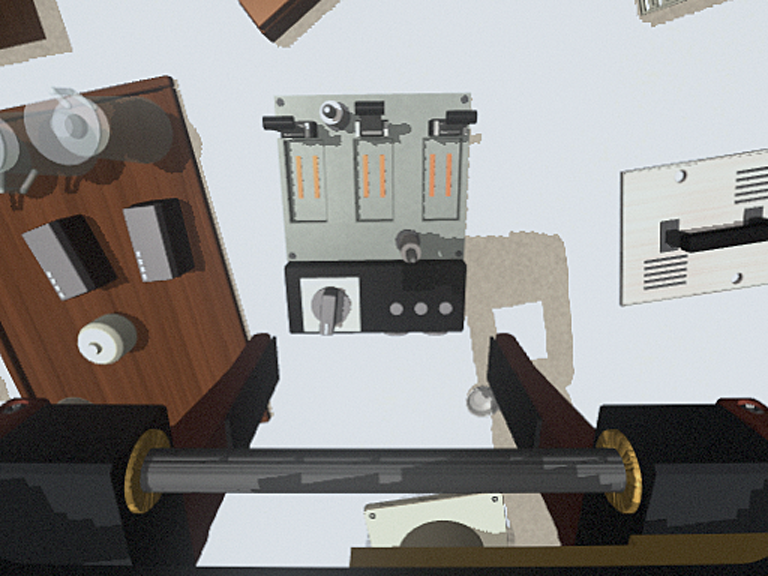

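```bash
python3 - <<'E'
from h import *
from scipy.optimize import least_squares
np.set_printoptions(precision=4,suppress=True)
loc={"b1":(0,-.08),"b2":(0,0),"b3":(0,.08),"p1":(-.072,-.04),"p2":(.072,.04),"iso":(-.145,.055)}
W=[("b1",.5809,-.0789),("b3",.6109,.0825),("b2",.5983,.0019),("p1",.517,-.0268),("p2",.6782,.0286),("iso",.462,.0842)]
T=[("b1",.5827,-.0809),("b3",.6118,.0758),("b2",.5952,.0047),("p1",.5213,-.0184),("p2",.6741,.0295),("iso",.4744,.077)]
S=[("b1",.5981,-.0796),("b3",.6046,.0894),("b2",.5987,.0051),("p1",.5256,-.0179),("p2",.6698,.0312),("iso",.4641,.0783)]
for nm,D in dict(W=W,T=T,S=S,all=W+T+S).items():
    def f(q,v=False):
        c,s=np.cos(q[2]),np.sin(q[2]); o=[]
        for n,x,y in D:
            a,b=loc[n]
            o+=[q[0]+c*a-s*b-x,q[1]+s*a+c*b-y]
        return np.array(o)
    r=least_squares(f,[.6,0,-.18],loss="soft_l1",f_scale=.003)
    print(nm,r.x[:2],np.degrees(r.x[2]),(f(r.x)*1000).round(1))
# plate & packs using cloud from wrist
p=read_camera("wrist"); C=cloud(p)
for u,v in [(40,160),(100,150),(75,225),(120,225),(170,60)]:
    print(u,v,C[v,u],p["img"][v,u])
m=trace(p,"pack1_mid")
for d in m: print(d["confidence"],d["position"],d["region"].sum())
m=trace(p,"cover_grip")
for d in m: print(d["confidence"],d["position"],d["region"].sum())
E
```

```text
W [0.5965 0.0019] -10.4913302662682 [ 1.   2.1  0.1 -1.9 -1.8  0.   1.4  2.5 -3.7 -0.5  1.9 -1.8]
T [0.5977 0.0009] -10.181886685063343 [ 0.9  3.   0.1  3.8  2.5 -3.8 -1.5 -7.4  1.6 -2.  -9.7  3.6]
S [0.5997 0.0057] -6.881866802818158 [-8.   5.9  4.6 -4.3  1.   0.6 -2.2 -7.5  6.1  5.6 -1.8 -0.6]
all [0.5975 0.0024] -9.51700394970082 [  3.4   2.4  -0.1  -1.2  -0.8   0.5   2.9   1.6  -3.    1.3   1.6  -3.6
   1.6   4.4  -1.    5.5   2.3  -2.3  -1.4  -6.8   1.1   0.4 -10.8   3.6
 -13.8   3.1   6.2  -8.1  -1.2  -2.7  -5.7  -7.3   5.4  -1.3  -0.5   2.3]
40 160 [0.599  0.3645 0.0602] [44 43 43]
100 150 [0.5972 0.2535 0.0648] [152 153 151]
75 225 [0.4703 0.3535 0.0539] [164 162 147]
120 225 [0.4383 0.298  0.0062] [91 58 39]
170 60 [ 0.7213  0.1175 -0.0006] [217 224 230]
0.72 [47.9, 171.6] 2171
0.54 [248.3, 142.5] 19560
0.93 [463.6, 154.6] 8944
0.2 [300.7, 81.6] 272
```

```bash
python3 - <<'E'
from h import *
go(.50,.34,.30,0)
E
```

```text
now [ 0.5502 -0.0011  0.3798] [-1.800e+02 -1.000e-02 -1.005e+01] t 4.2 F [-0.3 -0.2  0.2] w 0.0879
ROW [-109.0,-327.1,79.8,-0.1754] rows 8
```

```bash
python3 -m creep '[[-109,-327,80,-0.175],[-109,-327,80,-0.175],[-109,-327,80,-0.175],[-109,-327,80,-0.175],[-109,-327,80,-0.175],[-109,-327,80,-0.175],[-109,-327,80,-0.175],[-109,-327,80,-0.175],[-109,-327,80,-0.175],[-109,-327,80,-0.175]]'
python3 - <<'E'
from h import *
np.set_printoptions(precision=4,suppress=True)
print(get_state()["eef_pos"],get_state()["tcp_rot"])
p=read_camera("wrist"); save(p,"d_tray.png",None,1.5); C=cloud(p)
for d in trace(p,"pack1_mid"):
    m=d["region"]&(abs(C[...,2]-.065)<.006)
    # top-face pixels
    print(d["confidence"],d["position"],m.sum())
    uv=np.argwhere(m)[:,::-1]
    if m.sum()<50: continue
    X=at_z(p,uv,.065)[:,:2]
    r=cv2.minAreaRect((X*1000).astype(np.float32)); print(r, C[m][:,:].mean(0))
E
```

```text
time_s: 5.2
eef_pos: [0.5003, 0.339, 0.3]
tcp_rot: [180.0, -0.0, -0.0]
force: [0.1, -0.5, 0.5]
width: 0.0878
[0.5003 0.339  0.3   ] [179.9808  -0.0255  -0.047 ]
0.92 [226.8, 104.0] 1805
((573.4152221679688, 379.7272033691406), (85.91315460205078, 37.11616897583008), 9.135393142700195) [0.5747 0.3796 0.0649]
0.57 [306.0, 104.3] 1882
((575.3825073242188, 266.59124755859375), (37.44806671142578, 86.0606689453125), 85.63292694091797) [0.5768 0.2665 0.0649]
0.26 [487.6, 21.8] 20
```

View pics/d_tray.png

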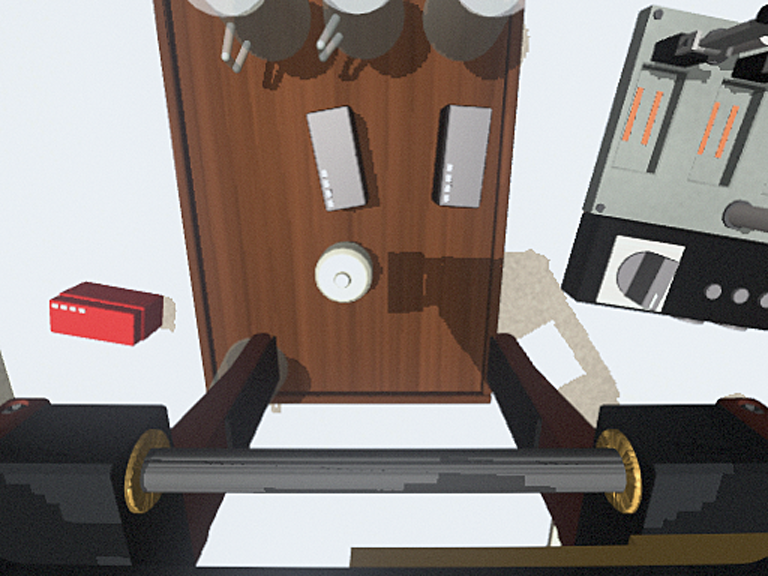

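```bash
python3 - <<'E'
from h import *
np.set_printoptions(precision=4,suppress=True)
p=read_camera("top"); C=cloud(p)
m=(C[...,2]>.03)&(C[...,2]<.15)&(C[...,0]>.6)&(C[...,0]<.80)&(C[...,1]>.18)&(C[...,1]<.52)
X=C[m]
for a in np.arange(.2,.52,.02):
    q=X[(X[:,1]>a)&(X[:,1]<a+.02)]
    if len(q): i=q[:,0].argmin(); print(round(a,2),len(q),q[i])
p=read_camera("wrist"); 
for n,z in dict(glass1_mid=.071,sugar_mid=.035).items():
  for d in tip_of(p,n): print(n,d["confidence"],d["position"],at_z(p,d["position"],z))
print(at_z(p,[(152,38),(160,45),(222,33),(215,37)],.10),at_z(p,[(152,38),(160,45),(222,33),(215,37)],.05))
go(.571,.267,.12,-4.4)
E
```

```text
0.22 91 [0.6767 0.2389 0.0363]
0.24 229 [0.6003 0.2538 0.0676]
0.26 224 [0.6002 0.2632 0.067 ]
0.28 107 [0.6004 0.2826 0.0624]
0.32 202 [0.6739 0.338  0.0397]
0.34 203 [0.6666 0.3565 0.0412]
0.36 206 [0.6    0.3647 0.0304]
0.38 98 [0.6002 0.3931 0.0693]
0.4 143 [0.6006 0.4004 0.0653]
0.42 235 [0.6668 0.4394 0.0315]
0.44 201 [0.6513 0.459  0.0583]
0.46 108 [0.647  0.4666 0.0633]
sugar_mid 0.64 [228.9, 181.7] [[0.4614 0.3786 0.035 ]]
[[0.6508 0.4552 0.1   ]
 [0.6435 0.4467 0.1   ]
 [0.6554 0.3751 0.1   ]
 [0.6514 0.3832 0.1   ]] [[0.66   0.4714 0.05  ]
 [0.6516 0.4617 0.05  ]
 [0.6652 0.3802 0.05  ]
 [0.6606 0.3895 0.05  ]]
now [0.5004 0.339  0.3003] [-179.98   -0.04   -0.1 ] t 5.5 F [ 0.1 -0.4 -0.1] w 0.0875
ROW [70.6,71.9,180.3,0.0750] rows 5
```

```bash
python3 -m creep '[[70.6,72,180,0.075],[70.6,72,180,0.075],[70.6,72,180,0.075],[70.6,72,180,0.075],[70.6,72,180,0.075],[70.6,72,180,0.075],[70.6,72,180,0.075]]' 66
python3 - <<'E'
from h import *
np.set_printoptions(precision=4,suppress=True)
p=read_camera("wrist"); save(p,"e.png",None,1.5); 
go(.570,.267,.033,-4.4)
E
```

```text
time_s: 6.2
eef_pos: [0.5719, 0.2678, 0.1223]
tcp_rot: [-179.9, -0.2, -4.4]
force: [0.2, -0.4, -0.6]
width: 0.0659
now [0.572  0.2682 0.1227] [-179.87   -0.22   -4.37] t 6.25 F [-0.1  0.4  0.3] w 0.0658
ROW [-2.2,1.5,89.7,0.0005] rows 2
```

View pics/e.png

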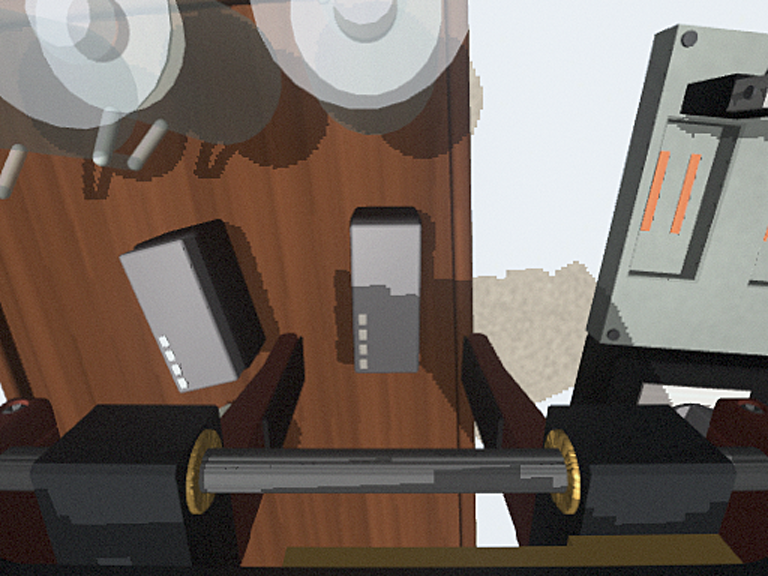

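```bash
python3 -m creep '[[-2,1.5,30,0],[-2,1.5,60,0],[-2,1.5,80,0],[-2,1.5,90,0],[-2,1.5,90,0]]'; python3 -m creep '[[0,0,0,0],[0,0,0,0],[0,0,0,0],[0,0,0,0],[0,0,0,0],[0,0,0,0]]' 30; python3 - <<'E'
from h import *
go(.570,.267,.20,-4.4)
E
```

```text
time_s: 6.75
eef_pos: [0.57, 0.2677, 0.0332]
tcp_rot: [-179.9, -0.2, -4.3]
force: [0.3, 0.4, 0.7]
width: 0.0659
time_s: 7.35
eef_pos: [0.5705, 0.2677, 0.0342]
tcp_rot: [-179.8, -0.3, -4.3]
force: [-1.4, -1.3, 6.7]
width: 0.0401
now [0.5705 0.2677 0.0342] [-179.85   -0.29   -4.33] t 7.35 F [-1.4 -1.3  6.7] w 0.0401
ROW [0.4,0.3,-165.8,0.0013] rows 4
```

```bash
python3 -m creep '[[0,0,-40,0],[0,0,-80,0],[0,0,-120,0],[0,0,-166,0],[0,0,-166,0]]'; python3 - <<'E'
from h import *
go(.5916,.0028,.20,-10.5)
E
```

```text
time_s: 7.85
eef_pos: [0.573, 0.2688, 0.2068]
tcp_rot: [-179.5, -0.8, -4.3]
force: [0.2, -0.1, -3.4]
width: 0.0398
now [0.573  0.2688 0.2068] [-179.54   -0.84   -4.33] t 7.85 F [ 0.2 -0.1 -3.4] w 0.0398
ROW [38.5,263.9,5.2,0.1076] rows 6
```

```bash
python3 -m creep '[[38.5,264,5,0.108],[38.5,264,5,0.108],[38.5,264,5,0.108],[38.5,264,5,0.108],[38.5,264,5,0.108],[38.5,264,5,0.108],[38.5,264,5,0.108],[38.5,264,5,0.108],[38.5,264,5,0.108]]'; python3 - <<'E'
from h import *
np.set_printoptions(precision=4,suppress=True)
s=get_state();print(s["eef_pos"],s["tcp_rot"],s["qpos"],s["dq"])
p=read_camera("wrist"); save(p,"f.png",None,1.5); C=cloud(p)
for d in tip_of(p,"bay1"): print(d["confidence"],d["position"],at_z(p,d["position"],.006))
for d in tip_of(p,"pin1"): print(d["confidence"],d["position"],at_z(p,d["position"],.116))
for d in trace(p,"pack1_mid"):
    print(d["confidence"],d["position"],d["region"].sum())
p=read_camera("side"); save(p,"f_side.png",(180,110,380,270),4)
E
```

```text
time_s: 8.75
eef_pos: [0.5911, 0.0041, 0.1996]
tcp_rot: [-179.4, -0.7, -10.4]
force: [-0.2, 0.9, -3.4]
width: 0.0401
[0.5911 0.0041 0.1996] [-179.4386   -0.7181  -10.4483] [-0.9807 22.6336 99.4011  0.5185 57.1657 99.186 ] [ 0.4936 -0.2568 -0.1234 -0.1108 -0.0182 -0.2194]
0.62 [260.5, 165.0] [[ 0.5957 -0.0023  0.006 ]]
0.56 [317.7, 164.6] [[ 0.5832 -0.0733  0.006 ]]
0.97 [206.7, 105.7] [[0.6762 0.0295 0.116 ]]
0.59 [8.6, 248.3] 557
```

View pics/f.png

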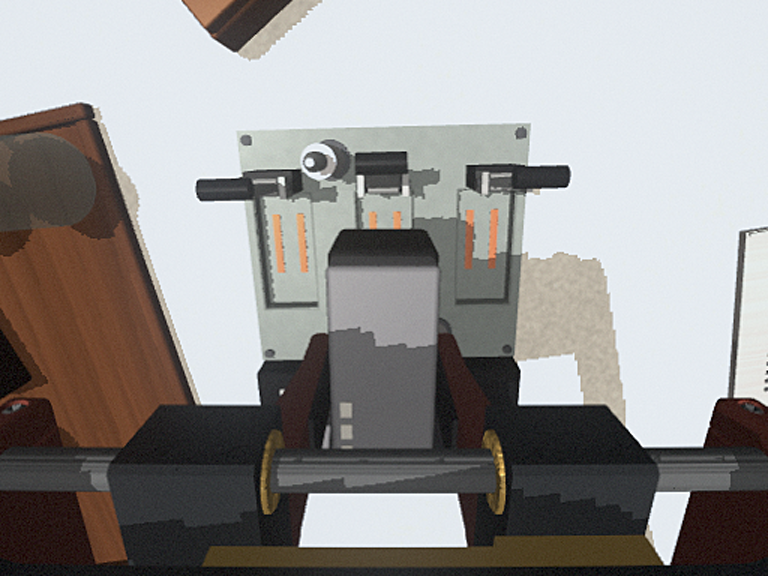

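View pics/f_side.png

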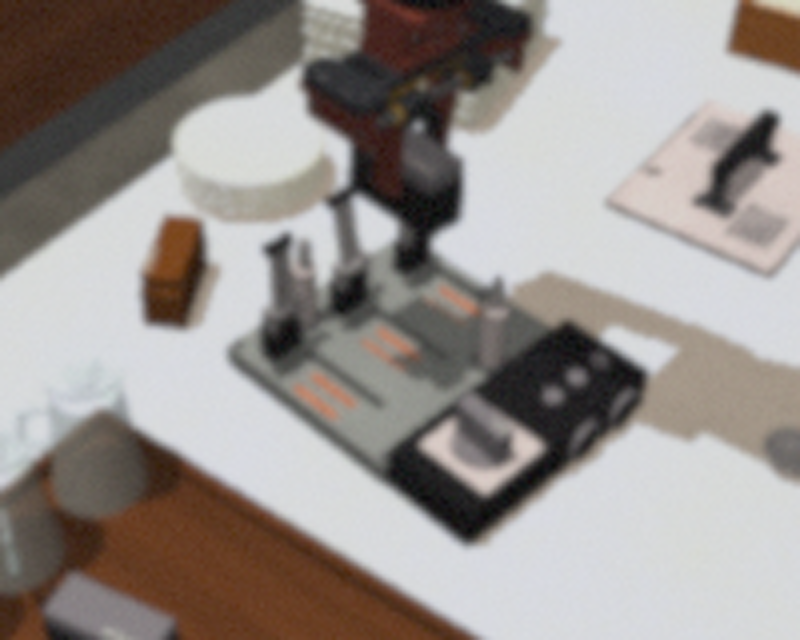

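```bash
python3 - <<'E'
from h import *
np.set_printoptions(precision=4,suppress=True)
p=read_camera("wrist"); 
th=np.radians(-10.5);R=np.array([[np.cos(th),-np.sin(th)],[np.sin(th),np.cos(th)]])
def L(uv,z): 
    X=at_z(p,np.array(uv)/1.5,z)[:,:2]; return X,(X-[.5965,.0019])@R
for nm,uv,z in [("packtop far",[(328,266),(440,264)],.2304),("pocket corners z.022 b3 fl,fr; b1 fl fr",[(268,308),(318,305),(456,304),(508,303)],.022),("tub rear corners/screws",[(237,130),(531,124)],.022),("screws",[(247,141),(521,132),(269,353),(506,349)],.022),("pin2",[(317,160)],.116)]:
    a,b=L(uv,z); print(nm,a.tolist() and a,"local mm",b*1000)
C=cloud(p); 
for u,v in [(250,200),(260,190),(270,185)]: print(C[v,u])
print(C[90:115:6,255]) 
E
```

```text
packtop far [[ 0.6412  0.0115]
 [ 0.6354 -0.0236]] local mm [[ 42.1645  17.619 ]
 [ 42.9267 -17.9694]]
pocket corners z.022 b3 fl,fr; b1 fl fr [[ 0.5669  0.1079]
 [ 0.562   0.0656]
 [ 0.5422 -0.0485]
 [ 0.5353 -0.0914]] local mm [[ -48.3924   98.8195]
 [ -45.5224   56.3821]
 [ -44.1773  -59.4001]
 [ -43.1365 -102.8486]]
tub rear corners/screws [[ 0.7089  0.0945]
 [ 0.673  -0.1224]] local mm [[  93.6073  111.5454]
 [  97.8602 -108.2333]]
screws [[ 0.6998  0.0892]
 [ 0.6687 -0.1145]
 [ 0.5263  0.1178]
 [ 0.4936 -0.0855]] local mm [[  85.7072  104.6721]
 [  92.1885 -101.2948]
 [ -90.1446  101.1771]
 [ -85.2837 -104.7304]]
pin2 [[0.6752 0.0255]] local mm [[73.0765 37.5601]]
[ 0.6277 -0.0012  0.2316]
[ 0.632  -0.0069  0.2323]
[ 0.6333 -0.0119  0.2314]
[[ 0.6852 -0.0123  0.0222]
 [ 0.6789 -0.0111  0.0227]
 [ 0.6722 -0.011   0.1399]
 [ 0.668  -0.0102  0.1425]
 [ 0.6637 -0.0094  0.141 ]]
```

```bash
python3 - <<'E'
from h import *
np.set_printoptions(precision=4,suppress=True)
p=read_camera("top")
X=at_z(p,[(258.3,164.7),(324.5,175.8)],.022); Y=at_z(p,[(242.5,249.2),(312,261.7)],.045)
for Q in (X,Y):
    d=Q[0]-Q[1]; print(Q,np.linalg.norm(d),np.degrees(np.arctan2(-d[0],d[1])))
d=X[0]-Y[0]; print(np.degrees(np.arctan2(d[1],d[0]))); d=X[1]-Y[1]; print(np.degrees(np.arctan2(d[1],d[0])))
save(read_camera("side"),"x.png")
E
```

```text
[[ 0.7039  0.0935  0.022 ]
 [ 0.6716 -0.1222  0.022 ]] 0.21816375263777002 -8.507097167554091
[[ 0.4307  0.1366  0.045 ]
 [ 0.3978 -0.0777  0.045 ]] 0.21682343663794604 -8.730770903897753
-8.957054963116354
-9.232898131948902
```

```bash
python3 - <<'E'
from h import *
p=read_camera("wrist"); save(p,"g1.png",(200,140,320,310),4)
g=cv2.cvtColor(p["img"],cv2.COLOR_RGB2GRAY)
lsd=cv2.createLineSegmentDetector(0)
l=lsd.detect(g)[0].reshape(-1,4)
zt=.2310
for a in l:
    n=np.hypot(a[2]-a[0],a[3]-a[1])
    if n<25: continue
    m=(a[:2]+a[2:])/2
    if 205<m[0]<305 and 150<m[1]<300: z=zt
    elif m[1]<240 and 150<m[0]<360: z=.022
    else: continue
    X=at_z(p,[a[:2],a[2:]],z); d=X[1]-X[0]
    print(a.round(1),z,(np.linalg.norm(d[:2])).round(4),"ang mod90",((np.degrees(np.arctan2(d[1],d[0]))+45)%90-45).round(2), X[:,:2].round(4).tolist())
E
```

```text
[168.1 133.6 133.1 134.6] 0.022 0.0418 ang mod90 -9.02 [[0.6563, 0.0965], [0.6629, 0.1377]]
[310.6 109.4 375.6 110.9] 0.022 0.0746 ang mod90 -11.6 [[0.653, -0.0717], [0.6381, -0.1447]]
[161.9 113.9 198.2 112.6] 0.022 0.0422 ang mod90 -8.59 [[0.6794, 0.0977], [0.6731, 0.0559]]
[214.3 182.6 224.9 153.3] 0.231 0.0152 ang mod90 -31.9 [[0.6392, 0.0135], [0.652, 0.0055]]
[228.1 152.1 281.9 152. ] 0.231 0.0249 ang mod90 -10.37 [[0.6524, 0.0039], [0.6479, -0.0206]]
[194.7  -0.3 157.8  34.1] 0.022 0.0528 ang mod90 27.32 [[0.785, 0.0325], [0.7608, 0.0794]]
[233.1 102.  268.1 101.3] 0.022 0.0399 ang mod90 -9.43 [[0.6771, 0.014], [0.6706, -0.0254]]
[220.7 221.9 219.5 298.2] 0.231 0.0452 ang mod90 -13.38 [[0.6188, 0.0148], [0.5748, 0.0253]]
[159.9 117.1 157.3  88. ] 0.022 0.0319 ang mod90 -10.46 [[0.6764, 0.1009], [0.7078, 0.0951]]
[273.1 149.4 270.4 118.1] 0.022 0.0364 ang mod90 -4.67 [[0.6155, -0.0218], [0.6517, -0.0248]]
[336.3 166.8 338.4 130.6] 0.022 0.0432 ang mod90 -9.15 [[0.5808, -0.0936], [0.6235, -0.1004]]
[342.3 128.2 337.8 201.9] 0.022 0.0908 ang mod90 -9.07 [[0.6254, -0.1052], [0.535
[... 1900 characters left out ...]
3 ang mod90 -8.49 [[0.5354, -0.0896], [0.5416, -0.0478]]
[236.8 111.3 266.9 109.9] 0.022 0.0345 ang mod90 -7.9 [[0.6663, 0.0118], [0.6615, -0.0224]]
[207.8 138.2 212.1 198.1] 0.231 0.0289 ang mod90 -9.06 [[0.6603, 0.0117], [0.6317, 0.0163]]
[266.9 107.3 236.9 107.7] 0.022 0.0343 ang mod90 -9.82 [[0.6644, -0.0229], [0.6702, 0.011]]
[184.3 180.6 181.8 146.8] 0.022 0.0418 ang mod90 -10.44 [[0.5972, 0.0921], [0.6383, 0.0845]]
[199.6 180.6 197.7 151.8] 0.022 0.0357 ang mod90 -10.14 [[0.5938, 0.0735], [0.6289, 0.0672]]
[286.9 170.1 223.1 169.9] 0.231 0.0301 ang mod90 -10.6 [[0.639, -0.0216], [0.6445, 0.008]]
[165.6   0.6 144.5  20.8] 0.022 0.0306 ang mod90 27.46 [[0.7901, 0.0627], [0.776, 0.0899]]
```

View pics/g1.png

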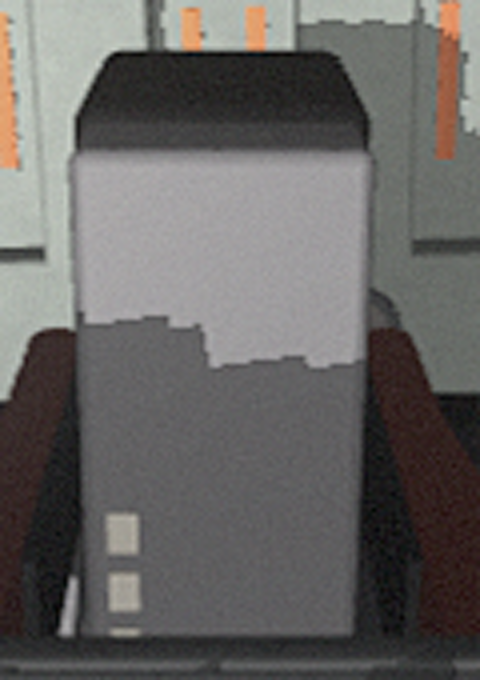

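```bash
python3 - <<'E'
from h import *
go(.5931,.0046,.058,-9.2)
E
```

```text
now [0.5916 0.003  0.2003] [-179.45   -0.79  -10.5 ] t 9.2 F [ 0.2 -0.2 -3.9] w 0.0396
ROW [-0.8,-0.5,142.3,-0.0227] rows 3
```

```bash
python3 -m creep '[[-0.8,-0.5,50,-0.022],[-0.8,-0.5,90,-0.022],[-0.8,-0.5,125,-0.022],[-0.8,-0.5,142,-0.022],[-0.8,-0.5,142,-0.022]]'; cat >> h.py <<'E'
def segs(p,zf,minlen=20):
    g=cv2.cvtColor(p["img"],cv2.COLOR_RGB2GRAY)
    out=[]
    for a in cv2.createLineSegmentDetector(0).detect(g)[0].reshape(-1,4):
        if np.hypot(a[2]-a[0],a[3]-a[1])<minlen: continue
        z=zf((a[:2]+a[2:])/2)
        if z is None: continue
        X=at_z(p,[a[:2],a[2:]],z)[:,:2]; d=X[1]-X[0]
        out.append((a,z,np.linalg.norm(d),(np.degrees(np.arctan2(d[1],d[0]))+45)%90-45,X))
    return out
def loc(X,c=(.5975,.0028),yaw=-9.2):
    th=np.radians(yaw);R=np.array([[np.cos(th),-np.sin(th)],[np.sin(th),np.cos(th)]])
    return (np.asarray(X)[:,:2]-np.array(c))@R*1000
E
python3 - <<'E'
from h import *
np.set_printoptions(precision=4,suppress=True)
s=get_state();print(s["eef_pos"],s["tcp_rot"],s["force"])
p=read_camera("wrist"); save(p,"i.png",None,1.5)
zt=s["eef_pos"][2]+.0315
def zf(m):
    if 205<m[0]<305 and 150<m[1]<300: return zt
    return .022
for a,z,n,ang,X in segs(p,zf,25):
    if abs(ang+9.5)<4: print(a.round(0),z.round(3),round(n,3),round(ang,1),loc(X).round(1).tolist())
save(read_camera("side"),"i_side.png",(180,110,380,270),4)
E
```

```text
time_s: 9.7
eef_pos: [0.591, 0.0046, 0.0555]
tcp_rot: [-179.5, -0.5, -9.2]
force: [-0.8, 0.4, -3.5]
width: 0.04
[0.591  0.0046 0.0555] [-179.5123   -0.4953   -9.2434] [-0.8304  0.4422 -3.5441]Traceback (most recent call last):
  File "<stdin>", line 10, in <module>
AttributeError: 'float' object has no attribute 'round'
```

View pics/i.png

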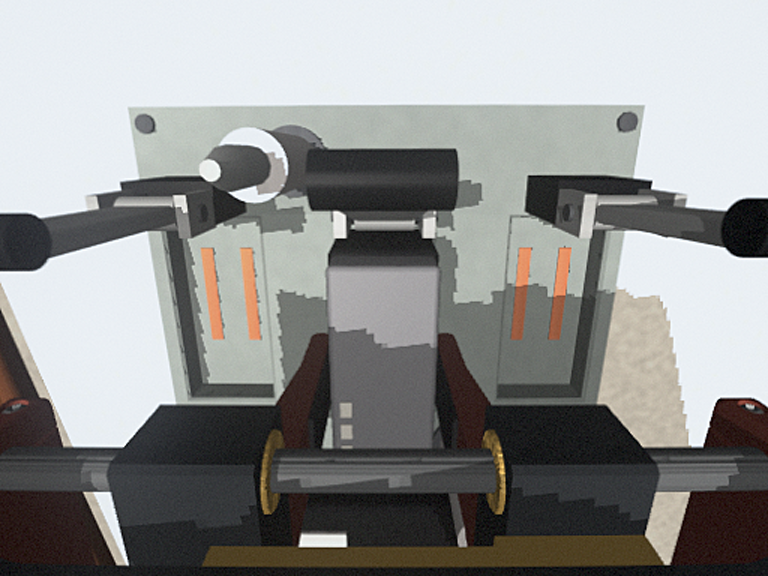

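```bash
python3 - <<'E'
from h import *
s=get_state();print(s["eef_pos"],s["tcp_rot"],s["force"])
p=read_camera("wrist")
zt=s["eef_pos"][2]+.0315
def zf(m):
    if 205<m[0]<305 and 150<m[1]<300: return zt
    return .022
for a,z,n,ang,X in segs(p,zf,25):
    if abs(ang+9.5)<3: print(a.round(0),round(z,3),round(n,3),round(ang,1),loc(X).round(1).tolist())
save(read_camera("side"),"i_side.png",(180,110,380,270),4)
E
```

```text
[0.59236549 0.00459291 0.05729746] [-179.48773731   -0.66241028   -9.24483118] [ 0.33913032 -0.56587077 -4.08834025]
[468. 299. 477. 266.] 0.022 0.031 -10.2 [[-77.9, -173.6], [-46.5, -174.1]]
[511. 173. 483. 173.] 0.022 0.02 -10.1 [[28.5, -181.3], [28.8, -161.3]]
[ 85. 375.  69. 313.] 0.022 0.069 -8.5 [[-162.2, 157.1], [-93.5, 157.9]]
[199. 364. 231. 364.] 0.022 0.028 -8.6 [[-147.3, 50.8], [-147.0, 22.8]]
[352. 117. 432. 121.] 0.022 0.054 -11.5 [[66.8, -64.0], [64.6, -118.2]]
[ 31. 182.   1. 182.] 0.022 0.023 -8.5 [[21.8, 164.2], [21.5, 186.9]]
[299. 143. 207. 143.] 0.022 0.064 -9.5 [[49.2, -29.6], [49.5, 34.0]]
[  1. 145.  69. 144.] 0.022 0.05 -7.9 [[48.2, 179.9], [49.4, 130.1]]
[107. 269. 182. 270.] 0.022 0.06 -9.0 [[-50.6, 119.0], [-50.4, 58.9]]
[446. 375. 460. 326.] 0.022 0.055 -9.9 [[-160.3, -172.6], [-104.8, -173.3]]
[ 43. 297.  81. 298.] 0.022 0.032 -8.7 [[-78.1, 177.2], [-77.8, 145.4]]
[439. 316. 429. 357.] 0.022 0.045 -9.6 [[-94.0, -153.2], [-138.7, -152.9]]
[428. 298. 467. 297.] 0.022 0.032 -9.0 [[-76.2, -140.5], [-76.1, -172.5]]
[146.  99. 174. 100.] 0.022 0.019 -11.3 [[78
[... 4156 characters left out ...]
. 278. 127.] 0.022 0.048 -8.9 [[60.3, 33.5], [60.6, -14.8]]
[488. 315. 442. 316.] 0.022 0.039 -8.7 [[-93.8, -194.6], [-94.2, -155.4]]
[407. 122. 372. 122.] 0.022 0.024 -8.8 [[63.9, -101.4], [63.7, -77.8]]
[ 51. 308.   1. 307.] 0.022 0.044 -9.3 [[-88.8, 173.2], [-88.7, 216.8]]
[268. 119. 207. 118.] 0.022 0.041 -9.6 [[65.7, -8.0], [66.0, 33.2]]
[167. 224. 161. 167.] 0.022 0.044 -9.0 [[-11.5, 67.2], [32.7, 67.4]]
[  1. 306.  53. 306.] 0.022 0.046 -8.1 [[-87.0, 216.3], [-86.1, 170.5]]
[332. 229. 334. 197.] 0.022 0.026 -8.8 [[-15.2, -56.6], [10.6, -56.4]]
[336. 199. 334. 227.] 0.022 0.022 -8.0 [[8.6, -58.0], [-13.1, -58.4]]
[459. 311. 487. 311.] 0.022 0.023 -9.6 [[-89.1, -169.1], [-89.3, -192.4]]
```

View pics/i_side.png

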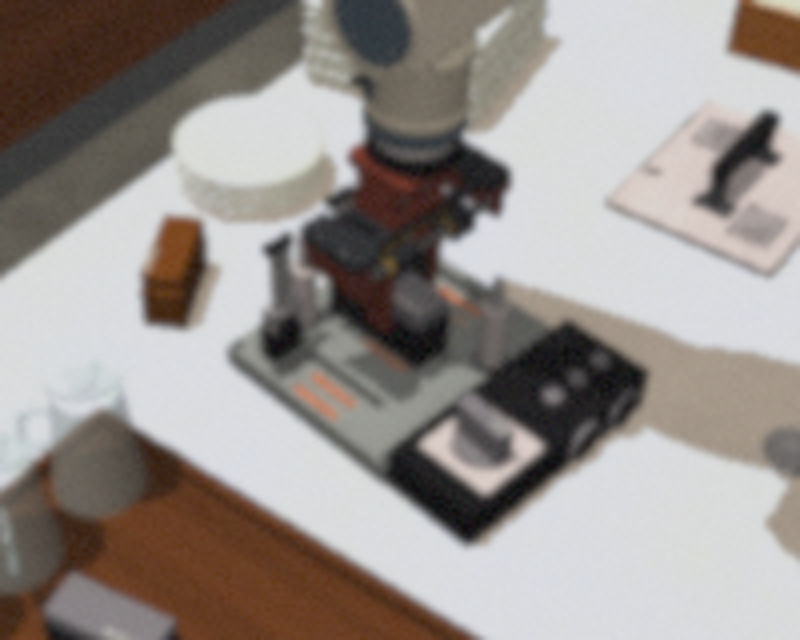

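```bash
python3 -m creep '[[1,0,4,0],[1,0,8,0],[1,0,12,0],[1,0,15,0],[1,0,15,0]]'; python3 - <<'E'
from h import *
s=get_state();print(s["eef_pos"],s["tcp_rot"],s["force"],s["torque"])
E
```

```text
time_s: 10.35
eef_pos: [0.5944, 0.0047, 0.045]
tcp_rot: [-179.5, -0.8, -9.2]
force: [-5.0, 0.4, 4.1]
width: 0.0399
[0.59440918 0.00474101 0.04496109] [-179.45356047   -0.81585956   -9.24016299] [-5.03452053  0.38989148  4.1436936 ] [0.16791452 0.69036343 0.00528325]
```

```bash
python3 -m creep '[[-1.5,0,0,0],[-1.5,0,4,0],[-1.5,0,8,0],[-1.5,0,12,0],[-1.5,0,12,0]]'; python3 - <<'E'
from h import *
s=get_state();print(s["eef_pos"],s["tcp_rot"],s["force"],s["torque"])
p=read_camera("wrist"); save(p,"j.png",None,1.5)
E
```

```text
time_s: 10.85
eef_pos: [0.5951, 0.0048, 0.0365]
tcp_rot: [-179.4, -1.1, -9.2]
force: [-8.4, -0.8, 28.6]
width: 0.0398
[0.5950622  0.00482267 0.03645472] [-179.44048648   -1.05490252   -9.21998254] [-8.41146759 -0.83324983 28.5618976 ] [-0.37249602  1.22208756  0.05755057]
```

View pics/j.png

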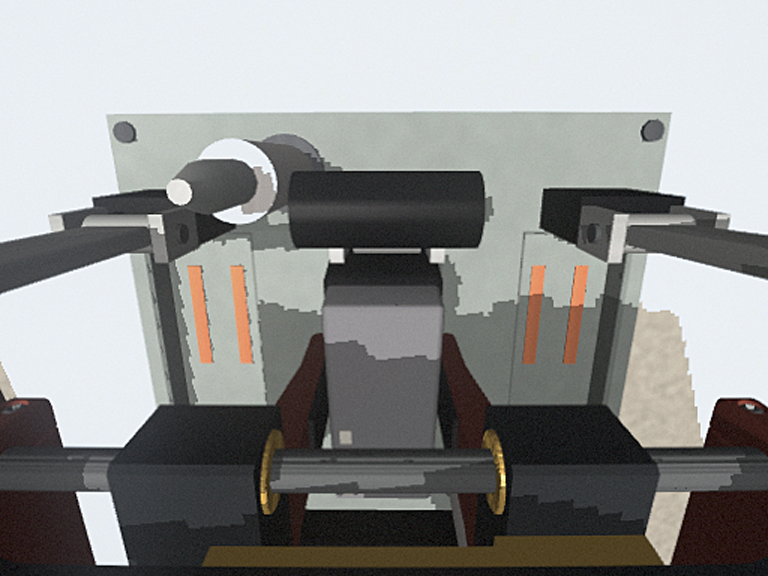

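```bash
python3 - <<'E'
from h import *
np.set_printoptions(precision=4,suppress=True)
p=read_camera("wrist"); C=cloud(p)
c=C[205:296:6,254]; print(np.c_[loc(c),c[:,2]*1000].round(1))
c=C[170:205:3,254]; print(np.c_[loc(c),c[:,2]*1000].round(1))
E
```

```text
[[ 34.8   1.3  78.9]
 [ 32.4   1.3  79.9]
 [ 29.    1.3  78.8]
 [ 26.5   1.3  79.7]
 [ 22.5   1.3  77.4]
 [ 20.1   1.3  78.7]
 [ 16.6   1.3  77.9]
 [ 12.5   1.4  76. ]
 [  9.    1.4  75.5]
 [  6.5   1.4  76.8]
 [  1.7   1.4  74.4]
 [ -1.4   1.4  74.9]
 [ -5.9   1.4  73.1]
 [ -9.8   1.4  72.7]
 [-14.5   1.5  71.1]
 [-18.6   1.5  70.5]]
[[43.6  1.7 47. ]
 [42.9  1.6 51.2]
 [42.3  1.6 55.2]
 [41.6  1.5 58.7]
 [40.9  1.5 61.9]
 [39.6  1.5 62.9]
 [38.4  1.5 64.1]
 [37.9  1.4 67.5]
 [37.2  1.4 70.1]
 [36.8  1.3 73.4]
 [36.3  1.3 76.2]
 [36.3  1.3 80.2]]
```

```bash
python3 -m creep '[[0,0,-5,0],[0,0,-10,0],[-3,0,-10,0],[-3.5,0,-10,0],[-3.5,0,-10,0]]'; python3 - <<'E'
from h import *
np.set_printoptions(precision=4,suppress=True)
s=get_state();print(s["eef_pos"],s["tcp_rot"],s["force"],s["torque"])
p=read_camera("wrist"); save(p,"k.png",None,1.5)
C=cloud(p)
c=C[150:296:6,254]; print(np.c_[loc(c),c[:,2]*1000].round(1))
E
```

```text
time_s: 11.45
eef_pos: [0.5907, 0.0054, 0.0457]
tcp_rot: [-179.4, -1.0, -9.2]
force: [-0.4, 0.4, -4.4]
width: 0.04
[0.5907 0.0054 0.0457] [-179.4485   -0.9776   -9.2194] [-0.4346  0.447  -4.434 ] [ 0.0643  0.0441 -0.0291]
[[ 53.    1.3  74.9]
 [ 43.3   1.8  35.9]
 [ 41.4   1.7  45.1]
 [ 39.9   1.5  54.1]
 [ 38.5   1.4  62.7]
 [ 37.    1.4  69.1]
 [ 34.7   1.3  72.1]
 [ 33.3   1.3  77.6]
 [ 32.3   1.2  83.8]
 [ 31.1   1.1  88.5]
 [ 28.7   1.1  89.7]
 [ 25.8   1.1  89.5]
 [ 22.6   1.1  88.7]
 [ 18.8   1.2  87.1]
 [ 15.4   1.2  86.1]
 [ 12.5   1.2  86.7]
 [  9.3   1.2  86.5]
 [  5.5   1.2  85.4]
 [  1.8   1.2  84.5]
 [ -2.1   1.2  83.6]
 [ -5.5   1.3  83.6]
 [ -9.9   1.3  82.1]
 [-13.4   1.3  82.2]
 [-17.6   1.3  81.3]
 [-22.2   1.3  80. ]]
```

```bash
python3 -m creep '[[0,0,4,0],[0,0,7,0],[0,0,10,0],[0,0,10,0]]'; python3 - <<'E'
from h import *
np.set_printoptions(precision=4,suppress=True)
s=get_state();print(s["eef_pos"],s["tcp_rot"],s["force"],s["torque"])
p=read_camera("wrist"); 
C=cloud(p)
c=C[160:296:9,254]; print(np.c_[loc(c),c[:,2]*1000].round(1))
E
```

```text
time_s: 11.9
eef_pos: [0.5914, 0.0054, 0.0353]
tcp_rot: [-179.4, -1.0, -9.2]
force: [0.6, -0.2, -3.4]
width: 0.0401
[0.5914 0.0054 0.0353] [-179.4466   -1.0128   -9.2187] [ 0.577  -0.1803 -3.3544] [-0.0089 -0.1495  0.03  ]
[[ 50.4   1.3  72.1]
 [ 40.4   1.7  45.8]
 [ 38.6   1.5  58.3]
 [ 35.4   1.4  63.7]
 [ 34.3   1.3  74.5]
 [ 31.1   1.3  77.5]
 [ 26.2   1.3  76.2]
 [ 21.9   1.3  76.4]
 [ 16.1   1.3  73.7]
 [ 12.3   1.3  75.6]
 [  6.2   1.4  73. ]
 [  0.9   1.4  72.4]
 [ -4.6   1.4  71.8]
 [-10.5   1.4  70.7]
 [-16.2   1.4  70.2]
 [-22.    1.5  69.9]]
```

```bash
python3 -m creep '[[0,0,2,0],[0,0,4,0],[0,0,6,0],[0,0,6,0]]'; python3 - <<'E'
from h import *
np.set_printoptions(precision=4,suppress=True)
s=get_state();print(s["eef_pos"],s["tcp_rot"],s["force"],s["torque"])
p=read_camera("wrist"); 
C=cloud(p)
c=C[160:296:9,254]; print(np.c_[loc(c),c[:,2]*1000].round(1))
E
```

```text
time_s: 12.35
eef_pos: [0.5949, 0.005, 0.0317]
tcp_rot: [-179.4, -1.4, -9.2]
force: [4.4, -1.7, 7.6]
width: 0.0399
[0.5949 0.005  0.0317] [-179.424    -1.4002   -9.1956] [ 4.4436 -1.6675  7.6273] [-0.5157 -0.4263  0.0909]
[[ 66.9   0.5 140.9]
 [ 50.3   1.4  72.2]
 [ 41.6   1.7  53.3]
 [ 39.4   1.5  62.6]
 [ 37.5   1.4  71. ]
 [ 33.    1.5  70.4]
 [ 29.1   1.4  71.7]
 [ 24.    1.5  70.3]
 [ 19.7   1.5  70.9]
 [ 14.6   1.5  70.1]
 [  9.5   1.5  69.6]
 [  4.3   1.5  69. ]
 [ -0.9   1.5  68.7]
 [ -5.9   1.5  69. ]
 [-11.1   1.5  69.1]
 [-18.3   1.6  66.7]]
```

```bash
python3 -m creep '[[0,0,0,0],[0,0,0,0],[0,0,0,0],[0,0,0,0]]' 56; python3 - <<'E'
from h import *
np.set_printoptions(precision=4,suppress=True)
s=get_state();print(s["eef_pos"],s["tcp_rot"],s["force"],s["torque"],s["width"])
p=read_camera("wrist"); 
C=cloud(p)
c=C[160:296:9,254]; print(np.c_[loc(c),c[:,2]*1000].round(1))
E
```

```text
time_s: 12.8
eef_pos: [0.5944, 0.005, 0.0314]
tcp_rot: [-179.4, -1.4, -9.2]
force: [-0.2, 0.5, 0.2]
width: 0.056
[0.5944 0.005  0.0314] [-179.426    -1.3505   -9.1975] [-0.1938  0.5223  0.1584] [0.0496 0.0404 0.0192] 0.05600235939970853
[[ 66.7   0.5 141.3]
 [ 43.6   1.8  43.2]
 [ 41.6   1.6  54.9]
 [ 40.    1.5  66. ]
 [ 35.7   1.5  66.4]
 [ 31.1   1.5  66. ]
 [ 26.7   1.5  66.5]
 [ 21.8   1.5  65.9]
 [ 16.7   1.5  65.3]
 [ 12.2   1.5  65.8]
 [  7.2   1.5  65.8]
 [  2.7   1.5  66.8]
 [ -3.    1.6  65.8]
 [ -8.1   1.6  66.2]
 [-13.    1.6  66.8]
 [-20.    1.6  64.7]]
```

```bash
python3 -m creep '[[0,0,-40,0],[0,0,-80,0],[0,0,-120,0],[0,0,-170,0],[0,0,-170,0]]' 66; python3 - <<'E'
from h import *
go(.5734,.3795,.20,9.1)
E
```

```text
time_s: 13.35
eef_pos: [0.5939, 0.004, 0.208]
tcp_rot: [-179.3, -2.0, -9.2]
force: [0.4, -0.2, 0.2]
width: 0.0664
now [0.5939 0.004  0.208 ] [-179.33   -1.99   -9.2 ] t 13.35 F [ 0.4 -0.2  0.2] w 0.0664
ROW [-80.5,-367.3,9.5,-0.3194] rows 8
```

```bash
python3 -m creep '[[-80,-367,9.5,-0.319],[-80,-367,9.5,-0.319],[-80,-367,9.5,-0.319],[-80,-367,9.5,-0.319],[-80,-367,9.5,-0.319],[-80,-367,9.5,-0.319],[-80,-367,9.5,-0.319],[-80,-367,9.5,-0.319],[-80,-367,9.5,-0.319],[-80,-367,9.5,-0.319],[-80,-367,9.5,-0.319],[-80,-367,9.5,-0.319]]'; python3 - <<'E'
from h import *
np.set_printoptions(precision=4,suppress=True)
s=get_state();print(s["eef_pos"],s["tcp_rot"],s["dq"])
p=read_camera("wrist"); save(p,"l.png",None,1.5);C=cloud(p)
for d in trace(p,"pack1_mid"):
    m=d["region"]&(abs(C[...,2]-.065)<.006)
    print(d["confidence"],d["position"],m.sum())
    if m.sum()<50: continue
    uv=np.argwhere(m)[:,::-1]
    X=at_z(p,uv,.065)[:,:2]
    print(cv2.minAreaRect((X*1000).astype(np.float32)))
save(read_camera("side"),"l_side.png",None,1.5)
E
```

```text
time_s: 14.55
eef_pos: [0.5741, 0.3776, 0.1999]
tcp_rot: [180.0, -2.1, 9.0]
force: [-0.2, -0.4, 0.4]
width: 0.0662
[0.5741 0.3776 0.1999] [179.9918  -2.071    9.0002] [-0.0577 -0.1467 -0.2407  0.1832  0.0185  0.1312]
0.72 [241.0, 261.3] 144
((463.0489501953125, 379.26953125), (16.069826126098633, 15.358709335327148), 8.986886024475098)
0.71 [254.8, 179.8] 2653
((573.997802734375, 380.3586120605469), (85.76765441894531, 36.594482421875), 9.71495246887207)
0.44 [226.4, 163.2] 238
((654.2169799804688, 368.67144775390625), (163.1392059326172, 226.23716735839844), 53.24107360839844)
```

View pics/l.png

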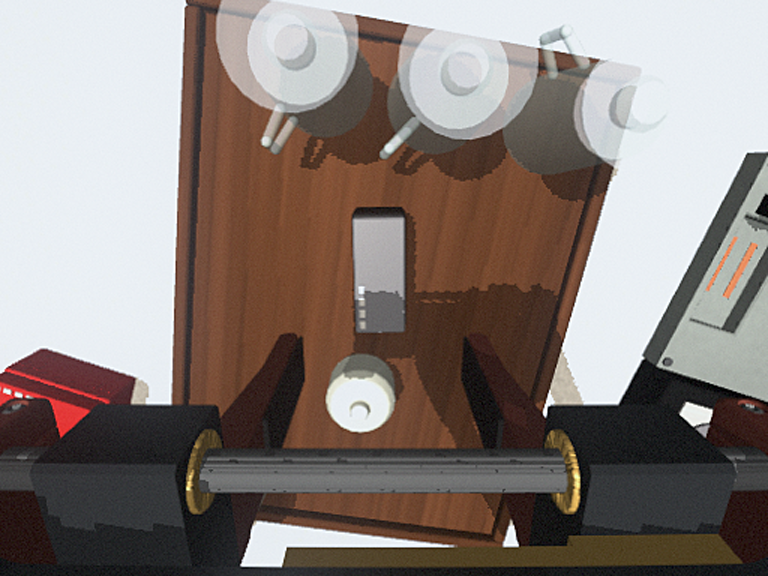

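View pics/l_side.png

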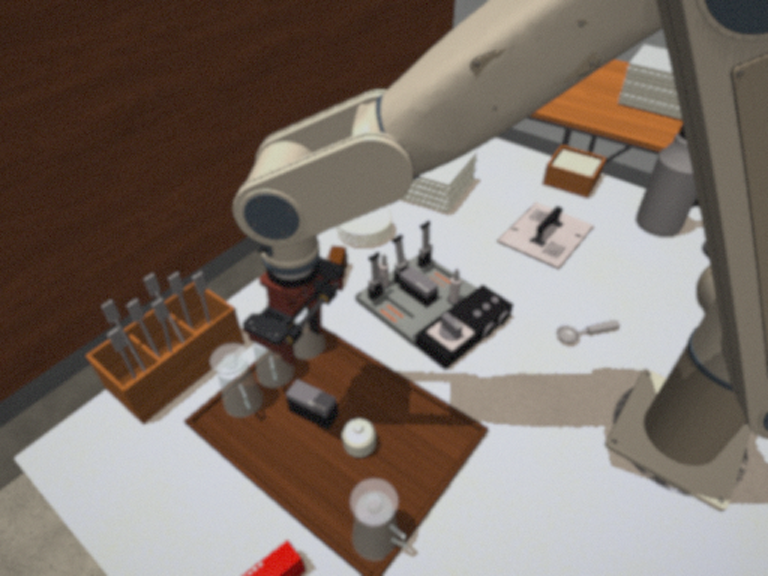

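```bash
python3 - <<'E'
from h import *
go(.5735,.3797,.07,9.4)
E
```

```text
now [0.5743 0.3781 0.2002] [-179.99   -2.1     9.01] t 14.7 F [-0.3  0.5  0.3] w 0.0662
ROW [-5.3,-1.7,130.1,-0.0067] rows 3
```

```bash
python3 -m creep '[[-5.3,-1.7,40,-0.007],[-5.3,-1.7,85,-0.007],[-5.3,-1.7,130,-0.007]]'; python3 - <<'E'
from h import *
go(.5735,.3797,.033,9.4)
E
```

```text
time_s: 15.0
eef_pos: [0.5741, 0.3795, 0.0698]
tcp_rot: [-180.0, -2.2, 9.4]
force: [-0.3, -0.0, 0.3]
width: 0.0659
now [0.5741 0.3795 0.0698] [-179.96   -2.22    9.38] t 15.0 F [-0.3 -0.   0.3] w 0.0659
ROW [-2.0,-0.3,36.7,-0.0004] rows 1
```

```bash
python3 -m creep '[[-2,-0.3,20,0],[-2,-0.3,34,0],[-2,-0.3,36.5,0],[-2,-0.3,36.5,0]]';python3 -m creep '[[0,0,0,0],[0,0,0,0],[0,0,0,0],[0,0,0,0],[0,0,0,0],[0,0,0,0]]' 30; python3 - <<'E'
from h import *
go(.5735,.3797,.20,9.4)
E
```

```text
time_s: 15.4
eef_pos: [0.5741, 0.3799, 0.0339]
tcp_rot: [-179.9, -2.3, 9.4]
force: [0.6, 0.6, 0.1]
width: 0.0657
time_s: 16.0
eef_pos: [0.5745, 0.3802, 0.0348]
tcp_rot: [-179.9, -2.3, 9.4]
force: [-1.5, 0.1, 6.3]
width: 0.0395
now [0.5745 0.3802 0.0348] [-179.91   -2.33    9.36] t 16.0 F [-1.5  0.1  6.3] w 0.0395
ROW [5.6,0.1,-165.1,-0.0006] rows 4
```

```bash
python3 -m creep '[[1,0,-20,0],[2,0,-50,0],[3,0,-80,0],[4,0,-110,0],[5,0,-140,0],[5.6,0,-165,0],[5.6,0,-165,0],[5.6,0,-165,0],[5.6,0,-165,0]]'; python3 - <<'E'
from h import *
c=np.array([.5975,.0028]);th=np.radians(-9.2);R=np.array([[np.cos(th),-np.sin(th)],[np.sin(th),np.cos(th)]])
t=c+R@[-.001,.0800]; print(t)
go(t[0],t[1],.20,-9.2)
E
```

```text
time_s: 16.9
eef_pos: [0.5722, 0.379, 0.1973]
tcp_rot: [-180.0, -2.1, 9.4]
force: [-0.0, 0.4, -4.6]
width: 0.0396
[0.60930336 0.08193078]
now [0.5722 0.379  0.1973] [-180.     -2.12    9.37] t 16.9 F [-0.   0.4 -4.6] w 0.0396
ROW [-11.6,299.1,-3.2,0.3241] rows 6
```

```bash
python3 -m creep '[[-11.6,299,-3.2,0.324],[-11.6,299,-3.2,0.324],[-11.6,299,-3.2,0.324],[-11.6,299,-3.2,0.324],[-11.6,299,-3.2,0.324],[-11.6,299,-3.2,0.324],[-11.6,299,-3.2,0.324],[-11.6,299,-3.2,0.324],[-11.6,299,-3.2,0.324],[-11.6,299,-3.2,0.324]]'; python3 - <<'E'
from h import *
go(.6093,.0819,.060,-9.2)
E
```

```text
time_s: 17.9
eef_pos: [0.6088, 0.0834, 0.1994]
tcp_rot: [-179.3, -1.9, -9.1]
force: [0.3, 0.6, -3.9]
width: 0.0397
now [0.6088 0.0834 0.1994] [-179.33   -1.94   -9.11] t 17.9 F [ 0.3  0.6 -3.9] w 0.0397
ROW [-4.0,3.1,139.3,0.0016] rows 3
```

```bash
python3 -m creep '[[-1,1,40,0],[-2,2,80,0],[-3,3,115,0],[-4,3.1,137,0],[-4,3.1,137,0],[-4,3.1,137,0]]'; python3 - <<'E'
from h import *
np.set_printoptions(precision=4,suppress=True)
s=get_state();print(s["eef_pos"],s["tcp_rot"],s["force"],loc(s["eef_pos"][None]))
p=read_camera("wrist"); save(p,"m.png",None,1.5); C=cloud(p)
c=C[140:296:9,254]; print(np.c_[loc(c),c[:,2]*1000].round(1))
zt=s["eef_pos"][2]+.0305
def zf(m):
    if 205<m[0]<305 and 150<m[1]<300: return zt
    return .022
for a,z,n,ang,X in segs(p,zf,30):
    l=loc(X)
    if abs(ang+9.5)<3 and abs(l[:,0]).max()<100 and abs(l[:,1]).max()<115: print(a.round(0),round(z,3),round(n,3),round(ang,1),l.round(1).tolist())
E
```

```text
time_s: 18.5
eef_pos: [0.6094, 0.0829, 0.0624]
tcp_rot: [-179.3, -1.9, -9.0]
force: [1.0, -0.4, -4.7]
width: 0.0398
[0.6094 0.0829 0.0624] [-179.3344   -1.928    -9.0193] [ 0.9833 -0.4451 -4.7114] [[-1.0966 80.9693]]
[[ 61.2  81.2  72.8]
 [ 59.3  80.9  93.8]
 [ 63.3  80.2 143.3]
 [ 60.8  80.2 144.3]
 [ 58.3  80.2 144.9]
 [ 54.8  80.2 142.2]
 [ 37.   80.9  92.1]
 [ 32.5  80.9  92.5]
 [ 27.7  80.9  92.3]
 [ 22.7  80.9  91.8]
 [ 18.2  80.8  92.9]
 [ 13.2  80.8  92.8]
 [  8.2  80.8  92.8]
 [  3.3  80.8  93.3]
 [ -2.4  80.8  92.6]
 [ -7.4  80.8  93.2]
 [-13.4  80.8  92.4]
 [-18.8  80.8  92.7]]
[212. 183. 211. 152.] 0.093 0.015 -10.8 [[42.6, 101.3], [57.7, 100.9]]
[473. 114. 511. 114.] 0.022 0.026 -8.6 [[74.8, -69.5], [75.0, -95.9]]
[511. 153. 437. 154.] 0.022 0.053 -7.7 [[47.8, -102.4], [46.5, -49.0]]
[297. 186. 213. 186.] 0.093 0.04 -8.9 [[41.3, 60.2], [41.1, 100.7]]
[233. 126. 282. 126.] 0.022 0.034 -9.0 [[65.8, 96.6], [65.9, 62.5]]
[388. 161. 423. 161.] 0.022 0.025 -8.7 [[41.4, -14.6], [41.7, -39.9]]
[300. 151. 299. 183.] 0.093 0.016 -7.3 [[58.5, 59.6], [42.8, 59.1]]
[426. 155. 389. 15
[... 1235 characters left out ...]
 7.8]]
[215. 147. 213.  83.] 0.022 0.043 -8.9 [[50.9, 109.7], [93.9, 109.9]]
[292. 307. 327. 307.] 0.022 0.029 -8.7 [[-82.5, 49.9], [-82.3, 20.6]]
[418. 212. 408. 272.] 0.022 0.051 -9.2 [[2.7, -42.5], [-48.7, -42.4]]
[353. 169. 343. 269.] 0.022 0.082 -9.3 [[35.1, 9.8], [-46.7, 10.0]]
[408. 169. 354. 168.] 0.022 0.039 -9.4 [[35.9, -29.9], [36.0, 9.2]]
[471. 174. 459. 229.] 0.022 0.043 -9.0 [[32.0, -76.4], [-11.4, -76.6]]
[484. 315. 442. 316.] 0.022 0.036 -8.3 [[-90.1, -114.1], [-90.7, -77.7]]
[403. 130. 369. 130.] 0.022 0.024 -9.8 [[63.3, -22.4], [63.6, 1.3]]
[284. 165. 214. 165.] 0.093 0.033 -8.8 [[51.8, 66.5], [51.5, 99.7]]
[214. 172. 272. 172.] 0.093 0.027 -9.8 [[48.3, 99.8], [48.0, 72.4]]
```

View pics/m.png

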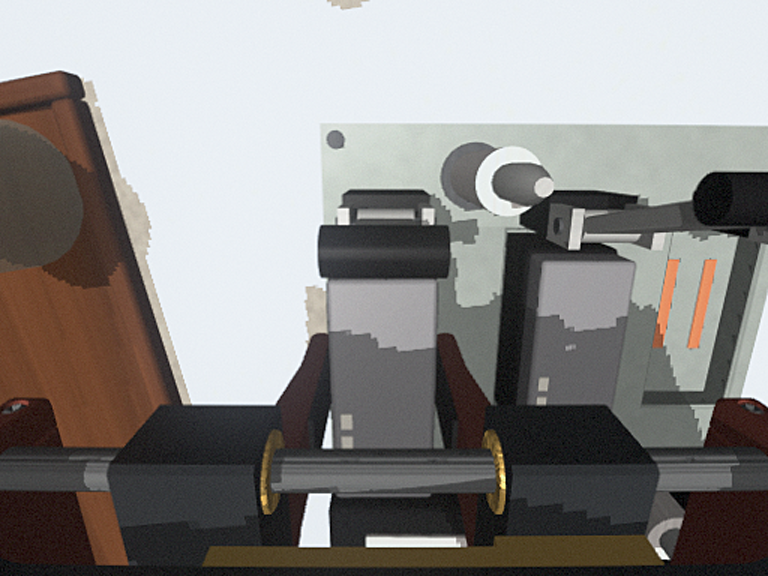

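```bash
python3 -m creep '[[1.4,1,3,0.003],[1.2,1,8,0.003],[1,1,12,0.003],[0.8,1,16,0.003],[0.8,1,16,0.003]]'; python3 - <<'E'
from h import *
np.set_printoptions(precision=4,suppress=True)
s=get_state();print(s["eef_pos"],s["tcp_rot"],s["force"],s["torque"],loc(s["eef_pos"][None]))
p=read_camera("wrist"); C=cloud(p)
c=C[140:296:9,254]; print(np.c_[loc(c),c[:,2]*1000].round(1))
E
```

```text
time_s: 19.05
eef_pos: [0.6109, 0.0817, 0.0468]
tcp_rot: [-179.3, -2.0, -9.2]
force: [0.0, 1.1, -4.8]
width: 0.0395
[0.6109 0.0817 0.0468] [-179.3141   -1.9731   -9.215 ] [ 0.0414  1.1036 -4.7751] [ 0.0435  0.0939 -0.0272] [[ 0.5751 79.983 ]]
[[ 63.   80.   57.9]
 [ 60.3  79.8  73.5]
 [ 59.2  79.5  93.3]
 [ 64.6  78.8 139.4]
 [ 63.   78.7 142.9]
 [ 61.2  78.7 144.7]
 [ 59.1  78.7 145.2]
 [ 56.7  78.7 144.9]
 [ 29.1  79.8  75.9]
 [ 24.5  79.8  76.6]
 [ 19.6  79.8  76.4]
 [ 14.4  79.8  76.1]
 [  9.9  79.8  77.3]
 [  4.6  79.8  77.1]
 [ -0.5  79.8  77.4]
 [ -6.5  79.8  76.3]
 [-11.8  79.8  76.7]
 [-16.3  79.8  78.2]]
```

Already 5 mm into the pocket with no force; continue.

```bash
python3 -m creep '[[-0.1,0,3,0],[-0.3,0,6,0],[-0.4,0,9,0],[-0.4,0,11,0],[-0.4,0,11,0]]'; python3 - <<'E'
from h import *
np.set_printoptions(precision=4,suppress=True)
s=get_state();print(s["eef_pos"],s["tcp_rot"],s["force"],s["torque"],loc(s["eef_pos"][None]))
p=read_camera("wrist"); C=cloud(p)
c=C[194:296:9,254]; print(np.c_[loc(c),c[:,2]*1000].round(1))
E
```

```text
time_s: 19.6
eef_pos: [0.6111, 0.0819, 0.036]
tcp_rot: [-179.3, -2.0, -9.2]
force: [-0.3, 0.5, -3.7]
width: 0.0397
[0.6111 0.0819 0.036 ] [-179.3089   -1.997    -9.2096] [-0.2501  0.5222 -3.664 ] [-0.0247  0.0135 -0.0198] [[ 0.8275 80.2215]]
[[ 61.8  78.8 142.6]
 [ 60.   78.8 143.5]
 [ 58.6  78.8 145.1]
 [ 55.6  78.8 142.5]
 [ 20.   80.   66.2]
 [ 15.8  80.   67.8]
 [ 10.2  80.   66.7]
 [  4.6  80.   65.9]
 [ -0.2  80.   66.7]
 [ -5.8  80.   66.3]
 [-11.4  80.1  66.1]
 [-17.2  80.1  65.8]]
```

```bash
python3 -m creep '[[0,0,0,0],[0,0,0,0],[0,0,0,0]]' 56; python3 -m creep '[[-0.8,0,-25,0],[-1.6,0,-50,0],[-2.6,0,-80,0],[-3.6,0,-110,0],[-4.8,0,-140,0],[-5.7,0,-165,0],[-5.7,0,-165,0],[-5.7,0,-165,0]]' ; python3 - <<'E'
from h import *
np.set_printoptions(precision=4,suppress=True)
s=get_state();print(s["eef_pos"],s["tcp_rot"],s["force"],loc(s["eef_pos"][None]))
p=read_camera("wrist"); save(p,"n.png",None,1.5);C=cloud(p)
def st(c,u0,v0):
    pass
for nm,yc in (("b3",80),("b2",0),("b1",-80)):
    L=np.dstack([loc(C.reshape(-1,3)).reshape(384,512,2),C[...,2]*1000])
    m=(abs(L[...,1]-yc)<16)&(abs(L[...,0]+5)<35)&(L[...,2]>-5)&(L[...,2]<100)
    print(nm,m.sum(),np.percentile(L[m][:,2],[5,50,95]) if m.sum() else "")
    m=(abs(L[...,1]-yc)<14)&(L[...,0]>30)&(L[...,0]<100)&(L[...,2]>125)&(L[...,2]<160)
    print(" tip",m.sum(),L[m].mean(0) if m.sum() else "", L[m].min(0),L[m].max(0))
save(read_camera("top"),"n_top.png",(200,130,360,290),4)
E
```

```text
time_s: 19.95
eef_pos: [0.6116, 0.0819, 0.0364]
tcp_rot: [-179.3, -2.1, -9.2]
force: [1.3, 0.5, 0.3]
width: 0.0555
time_s: 20.75
eef_pos: [0.6, 0.0817, 0.2015]
tcp_rot: [-179.3, -2.1, -9.2]
force: [1.0, 0.3, -0.7]
width: 0.0558
[0.6    0.0817 0.2015] [-179.2734   -2.1305   -9.2154] [ 0.9614  0.299  -0.7372] [[-10.1375  78.2923]]
b3 1872 [64.9169 66.0557 67.2359]
 tip 518 [ 59.4389  80.13   143.1832] [ 53.9073  67.1834 138.1112] [ 64.5359  93.1066 146.448 ]
b2 1870 [64.8389 66.0217 67.1422]
 tip 618 [ 69.9668   0.7781 140.3256] [ 63.6075 -13.5657 125.0759] [ 75.6291  13.3098 144.2894]
b1 1355 [4.8612 6.1144 7.4371]
 tip 614 [ 62.3123 -77.8537 141.5752] [ 56.7923 -93.6045 125.1012] [ 67.8459 -66.5184 145.5483]
```

View pics/n.png

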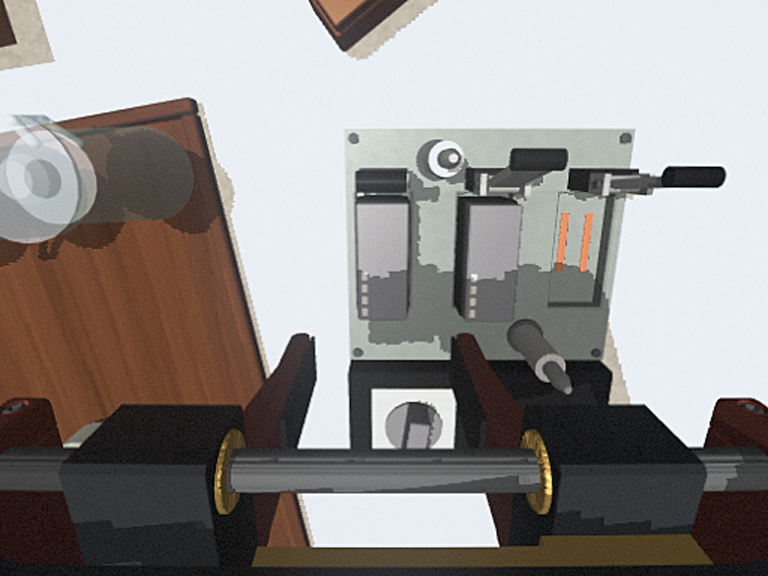

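```bash
cat >> h.py <<'E'
def golo(x,y,z,yaw=None,c=(.5975,.0028),th=-9.2):
    t=np.radians(th);X=np.array(c)+np.array([[np.cos(t),-np.sin(t)],[np.sin(t),np.cos(t)]])@[x/1000,y/1000]
    go(X[0],X[1],z/1000,yaw)
E
python3 - <<'E'
from h import *
golo(95,80,202); golo(95,80,116)
E
```

```text
now [0.5991 0.0816 0.1998] [-179.32   -1.95   -9.21] t 20.85 F [-0.1 -0.3 -0.4] w 0.0559
ROW [106.1,-2.0,1.5,0.0000] rows 3
now [0.5991 0.0816 0.1998] [-179.32   -1.95   -9.21] t 20.85 F [-0.1 -0.3 -0.4] w 0.0559
ROW [103.1,-1.0,87.4,0.0000] rows 3
```

```bash
python3 -m creep '[[40,-1,0,0],[80,-1,0,0],[106,-1,2,0],[106,-1,2,0],[105,-1,45,0],[103,-1,87,0],[103,-1,87,0]]' 0; python3 - <<'E'
from h import *
golo(60,80,114); golo(35,80,105); golo(20,80,98); golo(10,80,95)
E
```

```text
time_s: 21.55
eef_pos: [0.6978, 0.0664, 0.1088]
tcp_rot: [-179.5, -1.2, -9.2]
force: [-0.0, 0.3, 0.2]
width: 0.0037
now [0.6978 0.0664 0.1088] [-179.51   -1.17   -9.2 ] t 21.55 F [-0.   0.3  0.2] w 0.0037
ROW [-28.7,-1.2,-5.8,0.0000] rows 1
now [0.6978 0.0664 0.1088] [-179.51   -1.17   -9.2 ] t 21.55 F [-0.   0.3  0.2] w 0.0037
ROW [-53.9,-1.2,2.7,0.0000] rows 2
now [0.6978 0.0664 0.1088] [-179.51   -1.17   -9.2 ] t 21.55 F [-0.   0.3  0.2] w 0.0037
ROW [-69.0,-1.1,9.4,0.0000] rows 2
now [0.6978 0.0664 0.1088] [-179.51   -1.17   -9.2 ] t 21.55 F [-0.   0.3  0.2] w 0.0037
ROW [-79.1,-1.1,12.2,0.0000] rows 2
```

```bash
python3 -m creep '[[-15,-1.2,-5,0],[-29,-1.2,-5,0],[-42,-1.2,-1,0],[-54,-1.2,3,0],[-62,-1.2,6,0],[-69,-1.2,9.4,0],[-74,-1.1,12,0],[-78,-1.1,18,0],[-79,-1.1,25,0],[-79,-1.1,31,0],[-79,-1.1,35,0],[-79,-1.1,36,0],[-79,-1.1,36,0]]'; python3 - <<'E'
from h import *
s=get_state();print(s["eef_pos"],s["tcp_rot"],s["force"],loc(s["eef_pos"][None]))
p=read_camera("wrist"); save(p,"o.png",None,1.5)
golo(10,80,74)
E
```

```text
time_s: 22.85
eef_pos: [0.62, 0.0803, 0.0729]
tcp_rot: [-179.5, -1.1, -9.2]
force: [-10.8, -0.3, 23.7]
width: 0.0003
[0.6200147  0.08029174 0.07287495] [-179.53148071   -1.05003597   -9.20763011] [-10.84909021  -0.32406202  23.72827169] [[ 9.83560653 80.09458047]]
now [0.62   0.0803 0.0729] [-179.53   -1.05   -9.21] t 22.9 F [-10.2  -1.   23.8] w 0.0
ROW [0.2,0.1,-1.1,0.0000] rows 1
```

View pics/o.png

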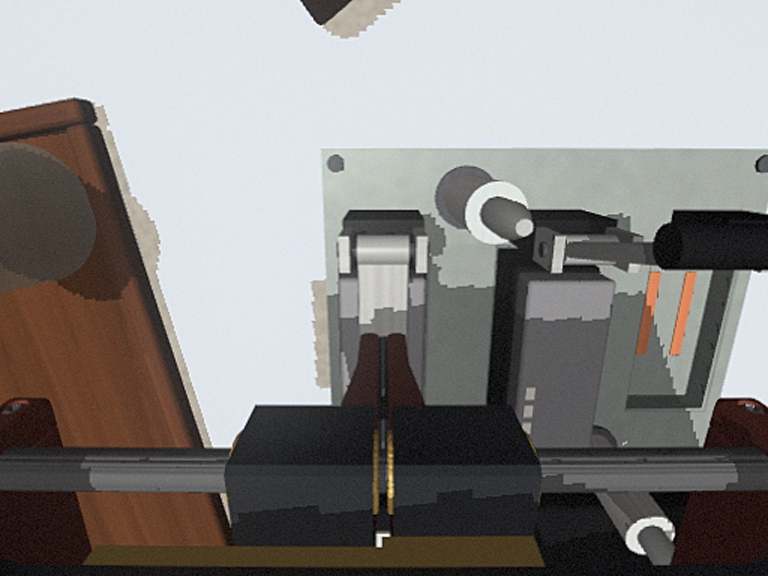

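```bash
python3 -m creep '[[0,0,-30,0],[-1,0,-70,0],[-2,0,-115,0],[-2,0,-125,0],[30,40,-127,0],[65,80,-127,0],[98,80,-127,0],[98,80,-127,0],[98,80,-127,0]]'; python3 - <<'E'
from h import *
golo(108,0,114);
for a in [(60,114),(35,105),(20,98),(10,93),(10,72)]: golo(a[0],0,a[1])
E
```

```text
time_s: 23.8
eef_pos: [0.7009, -0.0153, 0.1992]
tcp_rot: [-179.5, -0.9, -9.3]
force: [-0.8, 0.3, -0.5]
width: 0.0003
now [ 0.7009 -0.0153  0.1992] [-179.54   -0.91   -9.25] t 23.8 F [-0.8  0.3 -0.5] w 0.0003
ROW [1.7,-0.6,85.2,0.0000] rows 2
now [ 0.7009 -0.0153  0.1992] [-179.54   -0.91   -9.25] t 23.8 F [-0.8  0.3 -0.5] w 0.0003
ROW [-46.3,-0.6,84.5,0.0000] rows 2
now [ 0.7009 -0.0153  0.1992] [-179.54   -0.91   -9.25] t 23.8 F [-0.8  0.3 -0.5] w 0.0003
ROW [-71.5,-0.5,93.1,0.0000] rows 3
now [ 0.7009 -0.0153  0.1992] [-179.54   -0.91   -9.25] t 23.8 F [-0.8  0.3 -0.5] w 0.0003
ROW [-86.6,-0.4,99.8,0.0000] rows 3
now [ 0.7009 -0.0153  0.1992] [-179.54   -0.91   -9.25] t 23.8 F [-0.8  0.3 -0.5] w 0.0003
ROW [-96.7,-0.4,104.7,0.0000] rows 3
now [ 0.7009 -0.0153  0.1992] [-179.54   -0.91   -9.25] t 23.8 F [-0.8  0.3 -0.5] w 0.0003
ROW [-97.0,-0.2,125.7,0.0000] rows 4
```

```bash
python3 -m creep '[[2,-0.6,42,0],[2,-0.6,85,0],[2,-0.6,86,0],[-15,-0.6,86,0],[-32,-0.6,85,0],[-46,-0.6,85,0],[-59,-0.6,89,0],[-71,-0.5,93,0],[-79,-0.5,96,0],[-87,-0.4,100,0],[-92,-0.4,102,0],[-96,-0.4,108,0],[-97,-0.3,115,0],[-97,-0.3,121,0],[-97,-0.3,125,0],[-97,-0.2,126,0],[-97,-0.2,126,0]]'; python3 - <<'E'
from h import *
s=get_state();print(s["eef_pos"],s["tcp_rot"],s["force"],loc(s["eef_pos"][None]))
p=read_camera("wrist"); save(p,"o2.png",None,1.5)
E
```

```text
time_s: 25.5
eef_pos: [0.6066, 0.0013, 0.0729]
tcp_rot: [-179.5, -0.8, -9.3]
force: [-9.1, 0.9, 20.6]
width: 0.0006
[0.60663412 0.00127999 0.07292333] [-179.54355103   -0.78657414   -9.2585873 ] [-9.08249202  0.94406205 20.59277369] [[ 9.25963935 -0.04008377]]
```

View pics/o2.png

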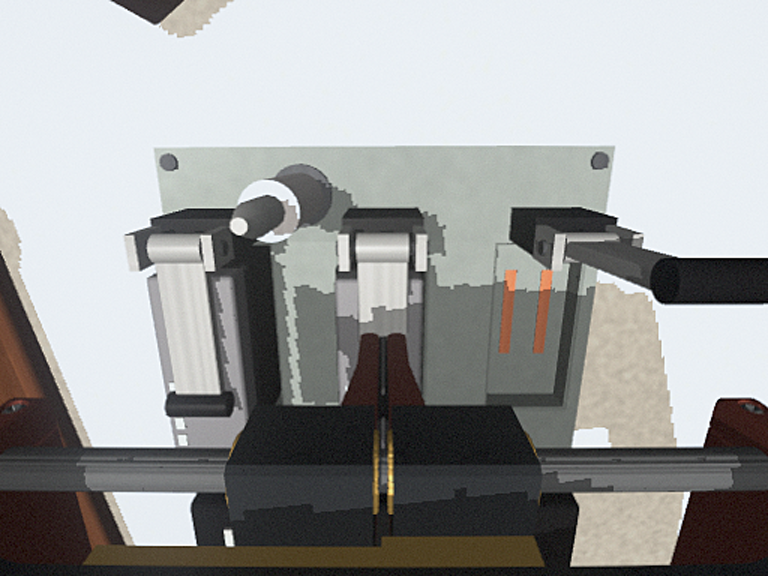

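Levers 3 and 2 are shut (lever 3's grip at about (133,269) lies flat). Now lever 1, upright at right.

```bash
python3 -m creep '[[0,0,-30,0],[-1,0,-70,0],[-2,0,-115,0],[-2,0,-125,0],[30,40,-127,0],[65,80,-127,0],[98,80,-127,0],[98,80,-127,0],[98,80,-127,0]]'; python3 - <<'E'
from h import *
golo(105,-80,114);
for a in [(60,114),(35,105),(20,98),(10,93),(10,72)]: golo(a[0],-80,a[1])
E
```

```text
time_s: 26.45
eef_pos: [0.688, -0.0943, 0.1988]
tcp_rot: [-179.5, -0.6, -9.3]
force: [-0.0, 0.2, -1.3]
width: 0.0003
now [ 0.688  -0.0943  0.1988] [-179.54   -0.65   -9.29] t 26.45 F [-0.   0.2 -1.3] w 0.0003
ROW [-0.8,-0.7,84.8,0.0000] rows 2
now [ 0.688  -0.0943  0.1988] [-179.54   -0.65   -9.29] t 26.45 F [-0.   0.2 -1.3] w 0.0003
ROW [-45.8,-0.6,84.3,0.0000] rows 2
now [ 0.688  -0.0943  0.1988] [-179.54   -0.65   -9.29] t 26.45 F [-0.   0.2 -1.3] w 0.0003
ROW [-70.9,-0.5,93.0,0.0000] rows 3
now [ 0.688  -0.0943  0.1988] [-179.54   -0.65   -9.29] t 26.45 F [-0.   0.2 -1.3] w 0.0003
ROW [-86.0,-0.4,99.8,0.0000] rows 3
now [ 0.688  -0.0943  0.1988] [-179.54   -0.65   -9.29] t 26.45 F [-0.   0.2 -1.3] w 0.0003
ROW [-96.1,-0.3,104.7,0.0000] rows 3
now [ 0.688  -0.0943  0.1988] [-179.54   -0.65   -9.29] t 26.45 F [-0.   0.2 -1.3] w 0.0003
ROW [-96.3,-0.2,125.7,0.0000] rows 4
```

```bash
python3 -m creep '[[-1,-0.6,42,0],[-1,-0.6,85,0],[-1,-0.6,86,0],[-15,-0.6,86,0],[-32,-0.6,85,0],[-46,-0.6,85,0],[-59,-0.6,89,0],[-71,-0.5,93,0],[-79,-0.5,96,0],[-86,-0.4,100,0],[-92,-0.4,102,0],[-96,-0.4,108,0],[-96,-0.3,115,0],[-96,-0.3,121,0],[-96,-0.3,125,0],[-96,-0.2,126,0],[-96,-0.2,126,0]]'; python3 - <<'E'
from h import *
s=get_state();print(s["eef_pos"],s["tcp_rot"],s["force"],loc(s["eef_pos"][None]))
E
```

```text
time_s: 28.15
eef_pos: [0.5943, -0.0777, 0.073]
tcp_rot: [-179.5, -0.5, -9.3]
force: [-7.9, 1.4, 20.1]
width: 0.0007
[ 0.59430244 -0.07769263  0.07296031] [-179.53356861   -0.53624588   -9.28924439] [-7.91964974  1.4488835  20.08587994] [[  9.71282622 -79.96842627]]
```

```bash
python3 -m creep '[[0,0,-40,0],[-1,0,-80,0],[-20,-40,-130,0],[-40,-80,-180,0],[-60,-80,-227,0],[-60,-80,-227,0],[-60,-80,-227,0],[-60,-80,-227,0]]' 87; python3 - <<'E'
from h import *
np.set_printoptions(precision=4,suppress=True)
s=get_state();print(s["eef_pos"],s["tcp_rot"],s["force"],loc(s["eef_pos"][None]))
p=read_camera("wrist"); save(p,"q.png",None,1.5);C=cloud(p)
L=np.dstack([loc(C.reshape(-1,3)).reshape(384,512,2),C[...,2]*1000])
for yc in (80,0,-80):
    for x0 in (45,30,10,-5,-13):
        m=(abs(L[...,1]-yc)<6)&(abs(L[...,0]-x0)<3)&(L[...,2]>0)
        print(yc,x0,m.sum(),np.median(L[m][:,2]).round(1),end=" | ")
    print()
q=read_camera("top"); save(q,"q_top.png",(350,180,470,300),5)
for d in tip_of(q,"cover_grip"): print(d["confidence"],d["position"],at_z(q,d["position"],.05))
for d in tip_of(p,"pin1"): print(d["confidence"],d["position"],loc(at_z(p,d["position"],.116)))
E
```

```text
time_s: 28.95
eef_pos: [0.5458, 0.0095, 0.2999]
tcp_rot: [-179.5, -0.6, -9.3]
force: [0.1, -0.4, -0.3]
width: 0.0609
[0.5458 0.0095 0.2999] [-179.5303   -0.5839   -9.2646] [ 0.0682 -0.3935 -0.2971] [[-52.1213  -1.6151]]
80 45 53 72.8 | 80 30 36 73.0 | 80 10 38 73.3 | 80 -5 45 72.8 | 80 -13 45 76.9 | 
0 45 45 72.9 | 0 30 791 462.8 | 0 10 45 73.1 | 0 -5 44 72.9 | 0 -13 45 77.3 | 
-80 45 65 72.3 | -80 30 67 72.5 | -80 10 61 72.8 | -80 -5 60 72.7 | -80 -13 55 76.9 | 
0.77 [419.2, 241.7] [[ 0.4663 -0.4055  0.05  ]]
0.87 [217.7, 59.7] [[74.6808 40.807 ]]
0.75 [286.9, 186.2] [[-72.0338 -40.5522]]
```

View pics/q.png

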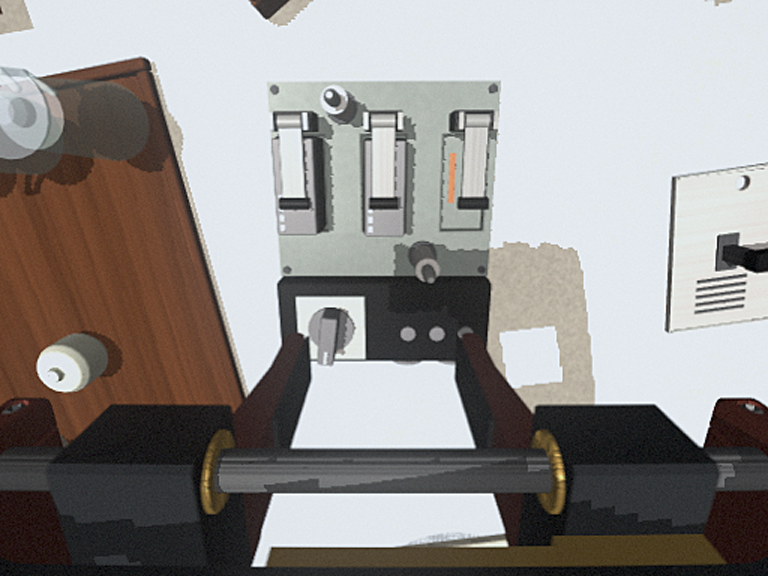

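View pics/q_top.png

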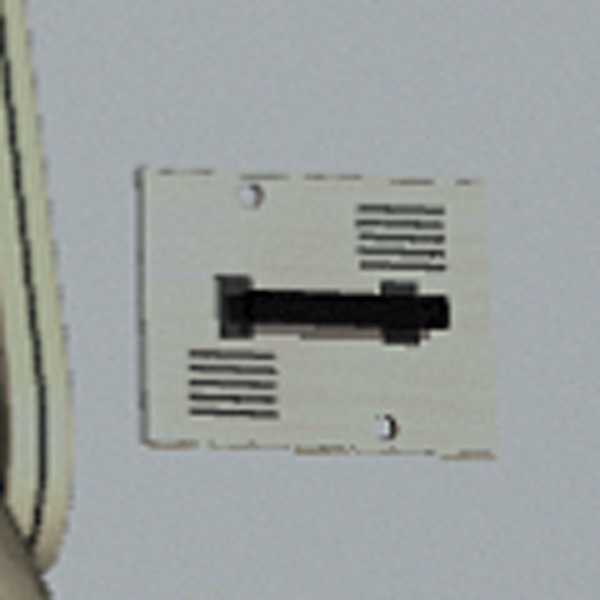

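```bash
python3 - <<'E'
from h import *
go(.466,-.44,.25,88)
E
```

```text
now [0.5452 0.009  0.2981] [-179.57   -0.36   -9.33] t 29.15 F [0.3 0.3 0.1] w 0.077
ROW [-5.6,456.2,44.6,-1.6987] rows 12
```

```bash
python3 -m creep '[[-5.6,456,44.6,-1.699],[-5.6,456,44.6,-1.699],[-5.6,456,44.6,-1.699],[-5.6,456,44.6,-1.699],[-5.6,456,44.6,-1.699],[-5.6,456,44.6,-1.699],[-5.6,456,44.6,-1.699],[-5.6,456,44.6,-1.699],[-5.6,456,44.6,-1.699],[-5.6,456,44.6,-1.699],[-5.6,456,44.6,-1.699],[-5.6,456,44.6,-1.699],[-5.6,456,44.6,-1.699],[-5.6,456,44.6,-1.699],[-5.6,456,44.6,-1.699]]' 60; python3 - <<'E'
from h import *
np.set_printoptions(precision=4,suppress=True)
s=get_state();print(s["eef_pos"],s["tcp_rot"],s["force"],s["qpos"])
p=read_camera("wrist"); save(p,"r.png",None,1.5);C=cloud(p)
for d in tip_of(p,"cover_grip"): print(d["confidence"],d["position"],at_z(p,d["position"],.05))
for a,z,n,ang,X in segs(p,lambda m:.008,35):
    print(a.round(0),round(n,3),round(ang,1),X.round(4).tolist())
E
```

```text
time_s: 30.65
eef_pos: [0.466, -0.4396, 0.2495]
tcp_rot: [179.6, -0.4, 87.9]
force: [0.4, 1.0, 0.8]
width: 0.06
[ 0.466  -0.4396  0.2495] [179.6267  -0.416   87.8715] [0.387  0.9585 0.8139] [-44.6619  23.981   89.9852   0.6116  66.0411 -42.7805]
0.66 [253.8, 140.6] [[ 0.4674 -0.4058  0.05  ]]
[435. 269. 466. 299.] 0.088 -44.4 [[0.7547, -0.6297], [0.8179, -0.6916]]
[376. 338. 371. 292.] 0.099 9.8 [[0.67, -0.7669], [0.6532, -0.6691]]
[310. 295. 301. 225.] 0.13 7.7 [[0.5516, -0.671], [0.5341, -0.542]]
[357. 269. 434. 269.] 0.128 -2.4 [[0.6261, -0.6252], [0.7535, -0.6305]]
[210. 225. 195. 299.] 0.138 -15.5 [[0.396, -0.5368], [0.3591, -0.6701]]
[317. 223. 353. 276.] 0.113 32.9 [[0.5591, -0.5413], [0.6206, -0.6366]]
[261. 106. 262. 163.] 0.079 -0.7 [[0.4785, -0.3647], [0.4775, -0.4439]]
[246. 328. 183. 328.] 0.109 -2.6 [[0.4404, -0.735], [0.332, -0.7301]]
[ 44. 299.  74. 269.] 0.085 40.4 [[0.1041, -0.6606], [0.1688, -0.6056]]
[245. 277. 306. 270.] 0.1 5.7 [[0.4437, -0.6322], [0.5427, -0.6224]]
[157. 275. 193. 223.] 0.112 -37.2 [[0.3012, -0.6227], [0.3691, -0.5331]]
[262. 365. 334. 360.] 0.
[... 3881 characters left out ...]
56. 369. 357.] 0.181 -2.7 [[0.8433, -0.818], [0.6622, -0.8094]]
[299. 304. 191. 304.] 0.183 -2.4 [[0.5334, -0.6876], [0.3505, -0.68]]
[461.  68. 461. 122.] 0.071 9.5 [[0.744, -0.3261], [0.7557, -0.396]]
[193. 163. 188. 112.] 0.071 0.3 [[0.3794, -0.44], [0.3791, -0.3689]]
[191. 307. 278. 306.] 0.148 -1.8 [[0.3497, -0.6866], [0.4975, -0.6911]]
[462. 114. 462.  78.] 0.048 9.5 [[0.7557, -0.3859], [0.7478, -0.3386]]
[233. 210. 198. 211.] 0.053 -0.9 [[0.4322, -0.5138], [0.3795, -0.5129]]
[246. 298. 314. 299.] 0.115 -3.7 [[0.4435, -0.6713], [0.5585, -0.6786]]
[407. 349. 468. 347.] 0.113 -1.1 [[0.729, -0.7947], [0.8415, -0.7969]]
[474. 308. 396. 309.] 0.138 -2.3 [[0.836, -0.7122], [0.6984, -0.7066]]
```

View pics/r.png

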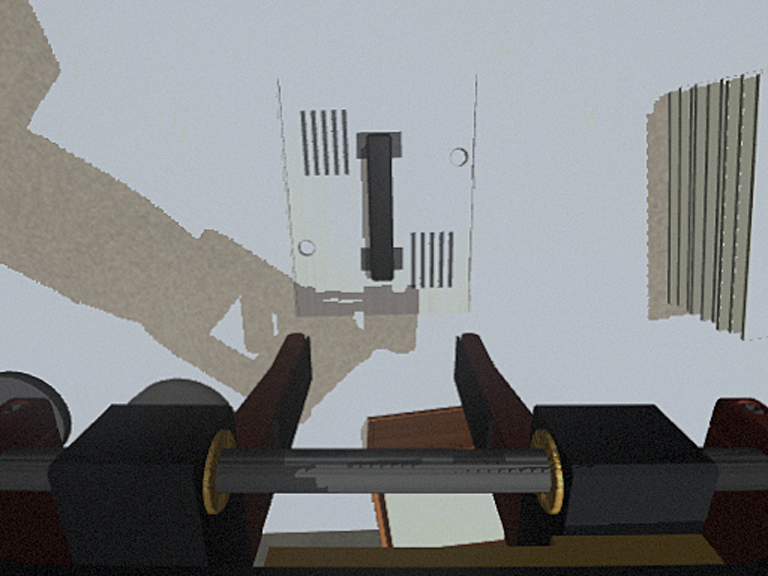

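```bash
python3 - <<'E'
from h import *
np.set_printoptions(precision=4,suppress=True)
p=read_camera("wrist"); save(p,"r2.png",(170,30,340,220),4)
H=at_z(p,[(204.5,164.8),(306,104.2)],.008);print(H,H.mean(0),H[1]-H[0],np.linalg.norm(H[1]-H[0]))
d=H[1]-H[0];print("yaw",np.degrees(np.arctan2(d[1],d[0])-np.arctan2(.04,.072)))
B=at_z(p,[(261,106),(262,163),(242,107),(244,164)],.059);print(B, B[:,0].mean())
C=cloud(p)
m=(C[...,2]>.04)&(C[...,2]<.07)&(abs(C[...,0]-.466)<.05)&(abs(C[...,1]+.4)<.1)
q=C[m]; print(m.sum(),q.mean(0),q.min(0),q.max(0),cv2.minAreaRect((q[:,:2]*1000).astype(np.float32)))
E
```

```text
[[ 0.3956 -0.4434  0.008 ]
 [ 0.5399 -0.3651  0.008 ]] [ 0.4677 -0.4042  0.008 ] [0.1443 0.0782 0.    ] 0.16418545337300827
yaw -0.5957871013240651
[[ 0.4776 -0.3643  0.059 ]
 [ 0.4768 -0.433   0.059 ]
 [ 0.4551 -0.3646  0.059 ]
 [ 0.4542 -0.4334  0.059 ]] 0.46594562461495753
1589 [ 0.4664 -0.4013  0.0587] [ 0.4556 -0.4648  0.055 ] [ 0.477  -0.3445  0.062 ] ((466.30047607421875, -404.7493896484375), (120.32305145263672, 20.005413055419922), 89.21822357177734)
```

View pics/r2.png

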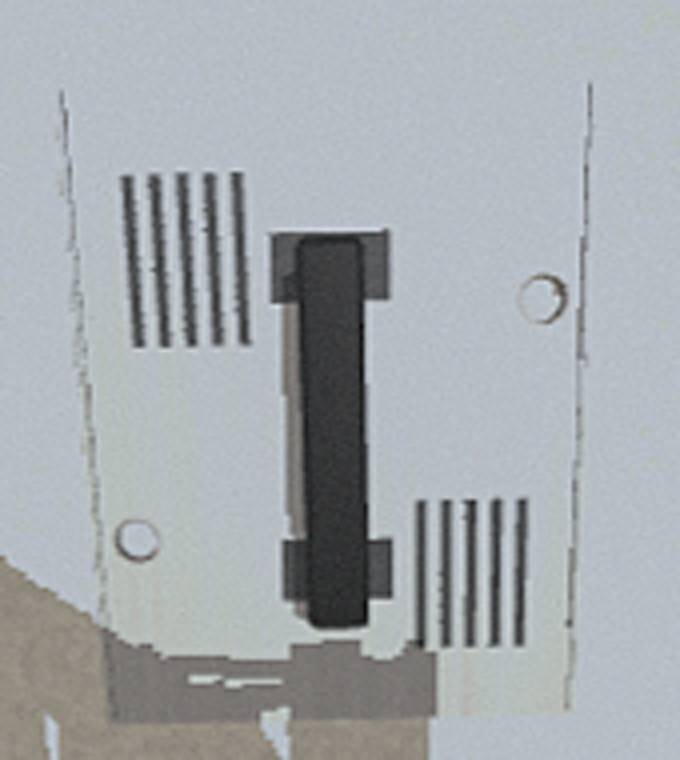

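```bash
python3 - <<'E'
from h import *
go(.4663,-.4045,.10,89.25); go(.4663,-.4045,.032,89.25)
E
```

```text
now [ 0.4662 -0.4395  0.25  ] [179.59  -0.39  87.97] t 30.8 F [-0.6 -0.6 -0.1] w 0.0599
ROW [34.0,-2.2,150.2,-0.0223] rows 4
now [ 0.4662 -0.4395  0.25  ] [179.59  -0.39  87.97] t 30.8 F [-0.6 -0.6 -0.1] w 0.0599
ROW [33.5,-2.7,218.2,-0.0223] rows 5
```

```bash
python3 -m creep '[[34,-2.2,40,-0.022],[34,-2.2,80,-0.022],[34,-2.2,120,-0.022],[34,-2.3,150,-0.022],[33.5,-2.5,180,-0.022],[33.5,-2.6,205,-0.022],[33.5,-2.7,217,-0.022],[33.5,-2.7,217.5,-0.022],[33.5,-2.7,217.5,-0.022]]' 60;  python3 -m creep '[[0,0,0,0],[0,0,0,0],[0,0,0,0],[0,0,0,0],[0,0,0,0],[0,0,0,0],[0,0,0,0]]' 10; python3 - <<'E'
from h import *
s=get_state();print(s["eef_pos"],s["tcp_rot"],s["force"],s["torque"])
p=read_camera("wrist"); save(p,"s.png",None,1)
E
```

```text
time_s: 31.7
eef_pos: [0.4668, -0.4049, 0.0335]
tcp_rot: [179.5, -0.3, 89.2]
force: [-1.1, 0.9, 0.6]
width: 0.06
time_s: 32.4
eef_pos: [0.4668, -0.405, 0.0336]
tcp_rot: [179.5, -0.3, 89.2]
force: [0.2, 0.5, 3.3]
width: 0.0197
[ 0.46684553 -0.40495768  0.03364898] [179.54206092  -0.33524168  89.2315002 ] [0.1544919  0.50025867 3.32336334] [0.01109553 0.15381948 0.06167338]
```

View pics/s.png

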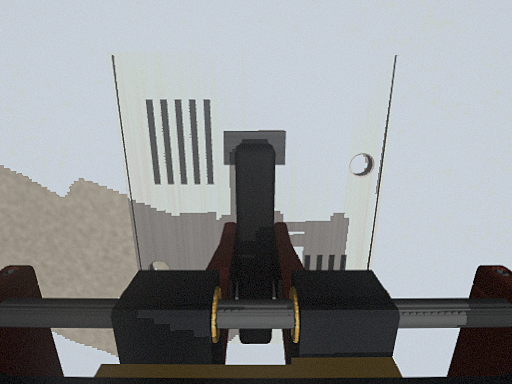

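```bash
python3 -m creep '[[0,0,-15,0],[0,0,-40,0],[0,0,-65,0],[0,0,-90,0],[0,0,-115,0],[0,0,-140,0],[0,0,-157,0],[0,0,-157,0],[0,0,-157,0],[0,0,-157,0]]'; python3 - <<'E'
from h import *
s=get_state();print(s["eef_pos"],s["tcp_rot"],s["force"],s["torque"],s["width"])
golo(0,0,195,80.8)
E
```

```text
time_s: 33.45
eef_pos: [0.4647, -0.405, 0.1892]
tcp_rot: [179.7, -0.4, 89.2]
force: [0.3, 0.3, -6.2]
width: 0.02
[ 0.46465121 -0.40501242  0.18915972] [179.66707039  -0.44606533  89.23245405] [ 0.3157307   0.30928661 -6.15191516] [-0.03200244 -0.07866856  0.01566295] 0.02003847967091155
now [ 0.4647 -0.405   0.1892] [179.67  -0.45  89.23] t 33.45 F [ 0.3  0.3 -6.2] w 0.02
ROW [409.6,127.4,-1.9,0.1472] rows 9
```

```bash
python3 -m creep '[[40,13,-2,0.02],[85,27,-4,0.04],[130,40,-6,0.06],[175,54,-6,0.08],[220,68,-6,0.1],[265,82,-6,0.12],[310,96,-6,0.14],[350,109,-6,0.147],[385,120,-6,0.147],[409.5,127.4,-6,0.147],[409.5,127.4,-6,0.147],[409.5,127.4,-6,0.147],[409.5,127.4,-6,0.147]]'; python3 - <<'E'
from h import *
s=get_state();print(s["eef_pos"],s["tcp_rot"],s["force"],s["torque"],s["width"],loc(s["eef_pos"][None]))
p=read_camera("wrist"); save(p,"t.png",None,1.5)
save(read_camera("side"),"t_side.png",(180,90,380,250),4)
q=read_camera("top");save(q,"t_top.png",(220,130,360,280),4)
E
```

```text
time_s: 34.75
eef_pos: [0.5967, 0.002, 0.1981]
tcp_rot: [179.8, -0.5, 80.8]
force: [0.4, -0.5, -6.0]
width: 0.02
[0.59668868 0.00200752 0.19812809] [179.84719179  -0.45957618  80.77912726] [ 0.43909735 -0.46293776 -6.01363944] [-0.06532997 -0.09210728  0.00182996] 0.0200128700787767 [[-0.67417759 -0.91199747]]
```

View pics/t.png

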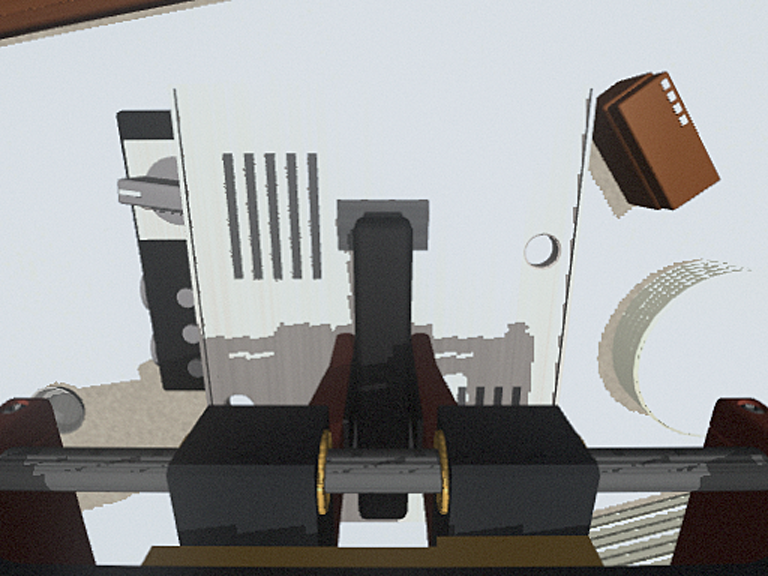

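View pics/t_side.png

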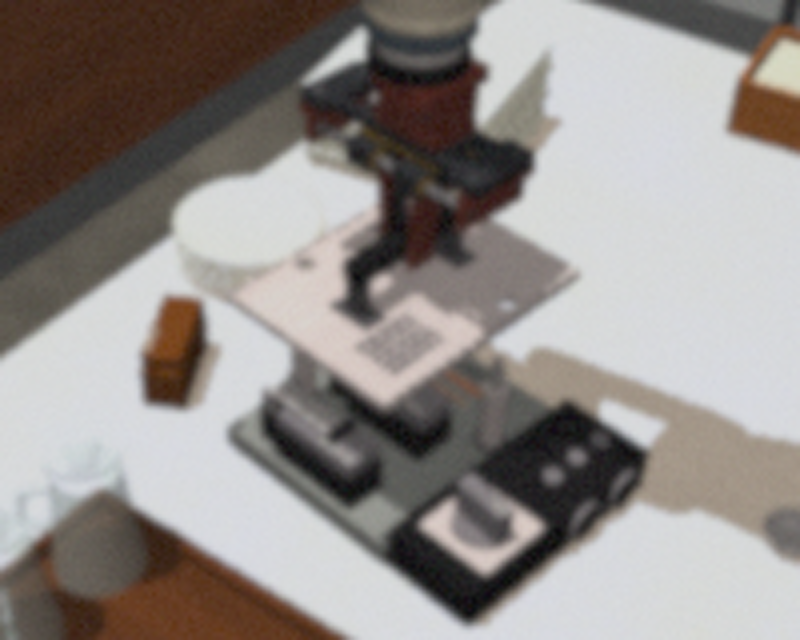

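View pics/t_top.png

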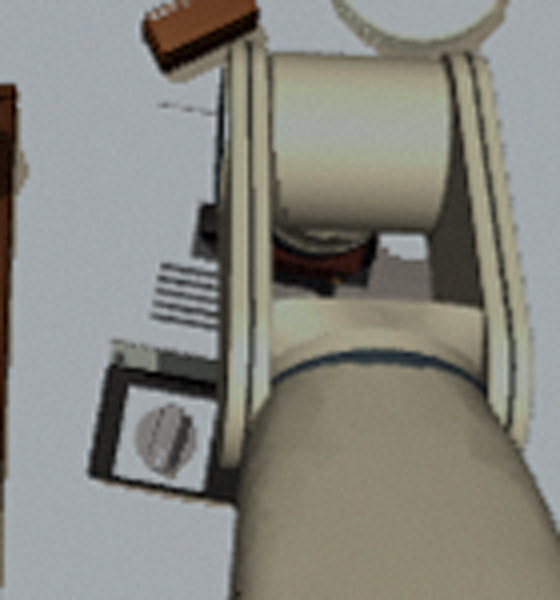

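```bash
python3 - <<'E'
from h import *
np.set_printoptions(precision=4,suppress=True)
s=get_state();print(s["eef_pos"],s["tcp_rot"],s["width"])
p=read_camera("wrist"); save(p,"t2.png",(330,140,400,200),8); C=cloud(p)
zt=s["eef_pos"][2]-.0336+.008
print(zt,"hole",loc(at_z(p,[(361,167)],zt)))
for u,v in [(135,150),(130,80),(230,80),(340,90),(345,200),(150,210),(370,120),(180,240),(350,225)]:
    print(u,v,loc(C[v,u][None]).round(1),(C[v-2:v+3,u-2:u+3,2].mean()*1000).round(1))
for a,z,n,ang,X in segs(p,lambda m:zt,40):
    l=loc(X)
    if abs(ang+9)<6 and abs(l).max()<125: print(a.round(0),round(n,3),round(ang,1),l.round(1).tolist())
E
```

```text
[0.5971 0.0017 0.1988] [179.7736  -0.4804  80.7242] 0.019958430889645377
0.17318898160354715 hole [[71.4983 38.0923]]
135 150 [[-79.5  49.7]] 171.4
130 80 [[-77.9  93.5]] 170.0
230 80 [[-15.2  93.1]] 170.4
340 90 [[53.7 87.2]] 170.9
345 200 [[62.9 14.5]] 172.8
150 210 [[-73.5   7.6]] 180.1
370 120 [[74.5 68.8]] 171.4
180 240 [[-54.5 -16.2]] 173.2
350 225 [[68.  -4.1]] 173.4
[392. 114. 397.  64.] 0.03 -8.5 [[87.5, 72.4], [87.1, 102.1]]
[124. 161. 131. 217.] 0.04 -9.9 [[-87.2, 43.0], [-87.7, 2.5]]
[ 83. 117.  76.  76.] 0.025 -9.9 [[-109.7, 71.4], [-109.4, 96.2]]
[275. 153. 273. 222.] 0.049 -9.5 [[13.4, 47.6], [13.2, -1.6]]
[268. 346. 228. 348.] 0.033 -6.1 [[10.9, -113.0], [-22.3, -114.8]]
[107. 258.  86. 136.] 0.09 -9.3 [[-109.9, -30.7], [-109.7, 59.4]]
[154. 270. 204. 270.] 0.038 -9.3 [[-75.5, -40.2], [-37.9, -40.3]]
[322. 270. 368. 269.] 0.035 -9.2 [[50.5, -40.9], [85.5, -40.9]]
[133. 216. 114.  59.] 0.102 -9.9 [[-85.8, 3.5], [-84.5, 105.1]]
[395.  59. 370. 267.] 0.144 -8.6 [[85.2, 104.9], [86.8, -38.8]]
[368. 268. 372. 226.] 0.035 -8.0 [[84.9, -39.7], [84.2, -5.0]]
[213. 288. 211. 3
[... 963 characters left out ...]
184.] 0.054 -9.8 [[-54.0, 80.2], [-54.6, 26.3]]
[216. 341. 215. 294.] 0.045 -10.9 [[-32.0, -107.5], [-30.7, -62.4]]
[224. 132. 284. 132.] 0.039 -9.3 [[-19.5, 61.1], [19.3, 61.0]]
[235. 222. 233. 167.] 0.04 -9.0 [[-14.1, -1.6], [-14.2, 38.3]]
[137. 226. 142. 267.] 0.034 -10.0 [[-84.3, -4.2], [-84.8, -37.9]]
[139. 268. 135. 227.] 0.034 -11.9 [[-87.2, -38.9], [-85.6, -5.2]]
[288. 303. 221. 303.] 0.053 -9.5 [[26.0, -70.5], [-26.8, -70.2]]
[276. 309. 234. 310.] 0.033 -8.5 [[16.3, -76.3], [-16.3, -76.7]]
[301. 311. 299. 354.] 0.045 -9.6 [[36.9, -78.0], [36.6, -122.6]]
[396. 309. 302. 309.] 0.075 -9.7 [[111.8, -77.4], [37.1, -76.8]]
[207. 309. 114. 309.] 0.073 -9.4 [[-37.9, -76.4], [-111.2, -76.2]]
```

View pics/t2.png

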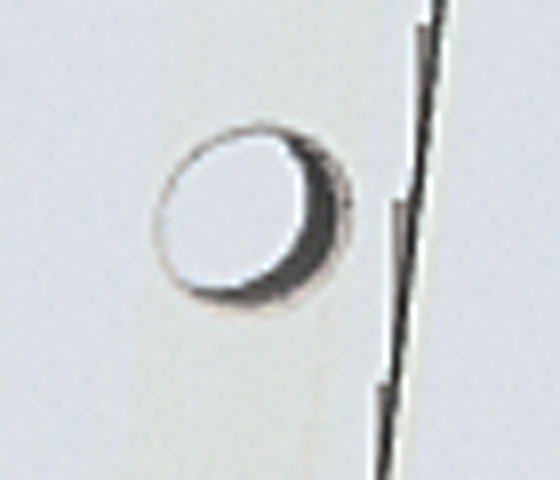

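```bash
python3 -m creep '[[1.2,0.8,10,0],[1.2,0.8,22,0],[1.2,0.8,34,0],[1.2,0.8,44,0],[1.2,0.8,44,0],[1.2,0.8,44,0]]'; python3 - <<'E'
from h import *
np.set_printoptions(precision=4,suppress=True)
s=get_state();print(s["eef_pos"],s["tcp_rot"],s["width"],s["force"],loc(s["eef_pos"][None]))
p=read_camera("wrist"); save(p,"u2.png",(320,130,400,210),8); C=cloud(p)
zt=s["eef_pos"][2]-.0336+.008
print(zt,"hole",loc(at_z(p,[(362,167)],zt-.002)))
save(read_camera("side"),"u_side.png",(180,90,380,250),4)
E
```

```text
time_s: 35.55
eef_pos: [0.5983, 0.0032, 0.1545]
tcp_rot: [179.8, -0.5, 80.7]
force: [0.5, 0.1, -6.3]
width: 0.02
[0.5983 0.0032 0.1545] [179.8027  -0.4769  80.7321] 0.020003084755247612 [ 0.46    0.1188 -6.3419] [[0.7767 0.5053]]
0.1288714123722956 hole [[73.8232 39.3578]]
```

View pics/u2.png

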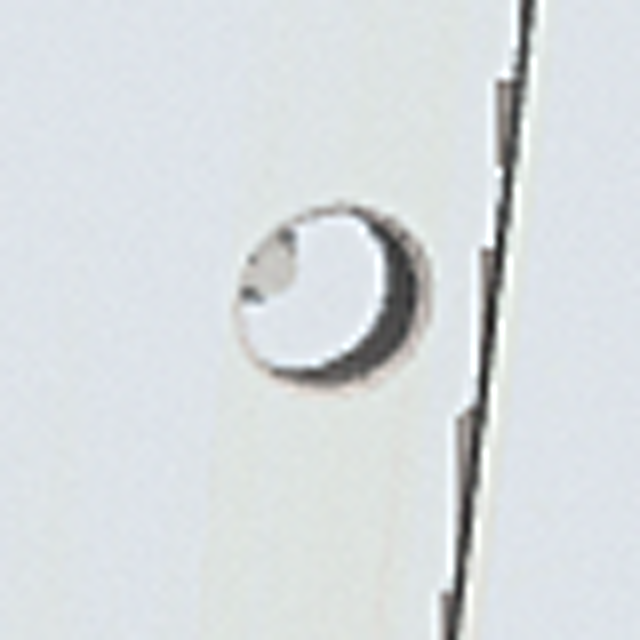

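View pics/u_side.png

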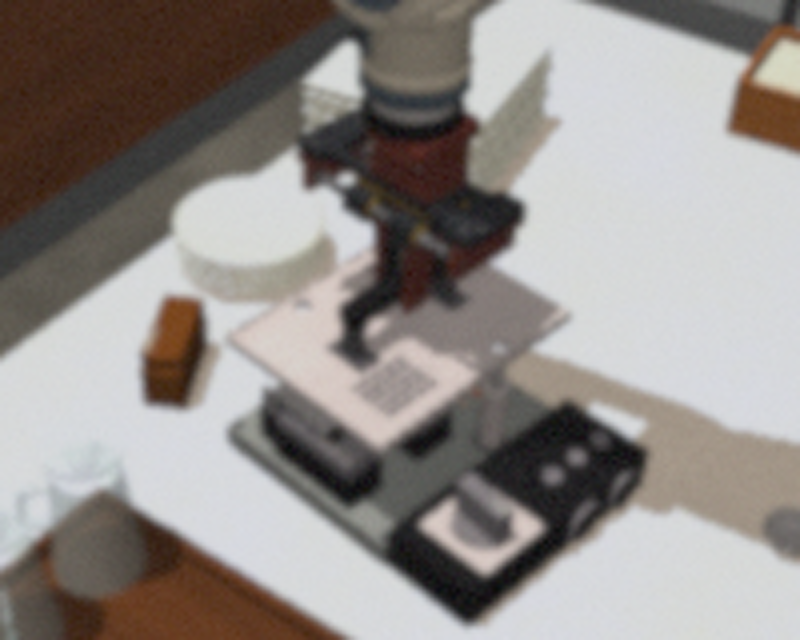

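```bash
python3 - <<'E'
from h import *
p=read_camera("wrist"); s=get_state(); zt=s["eef_pos"][2]-.0336+.008
print("pin",loc(at_z(p,[(353.8,163.5)],.116)),"hole",[loc(at_z(p,[(361.9,167.2)],z)).round(1) for z in (zt,zt-.001,zt-.002)])
E
```

```text
pin [[72.85579279 39.33431497]] hole [array([[73.6, 39.8]]), array([[74. , 39.5]]), array([[74.4, 39.3]])]
```

```bash
python3 -m creep '[[0,-1,3,0],[0,-1,6,0],[0,-1,10,0],[0,-1,10,0],[0,-1,10,0]]'; python3 - <<'E'
from h import *
np.set_printoptions(precision=4,suppress=True)
s=get_state();print(s["eef_pos"],s["tcp_rot"],s["width"],s["force"],s["torque"],loc(s["eef_pos"][None]))
p=read_camera("wrist"); save(p,"v2.png",(320,130,400,210),8); C=cloud(p)
save(p,"v1.png",None,1.5)
E
```

```text
time_s: 36.2
eef_pos: [0.5979, 0.0034, 0.1453]
tcp_rot: [179.7, -0.5, 80.7]
force: [-0.6, -1.1, -5.8]
width: 0.0198
[0.5979 0.0034 0.1453] [179.7136  -0.49    80.7342] 0.019761633768575173 [-0.632  -1.0682 -5.7609] [-0.0458 -0.0589  0.0405] [[0.3451 0.6626]]
```

View pics/v2.png

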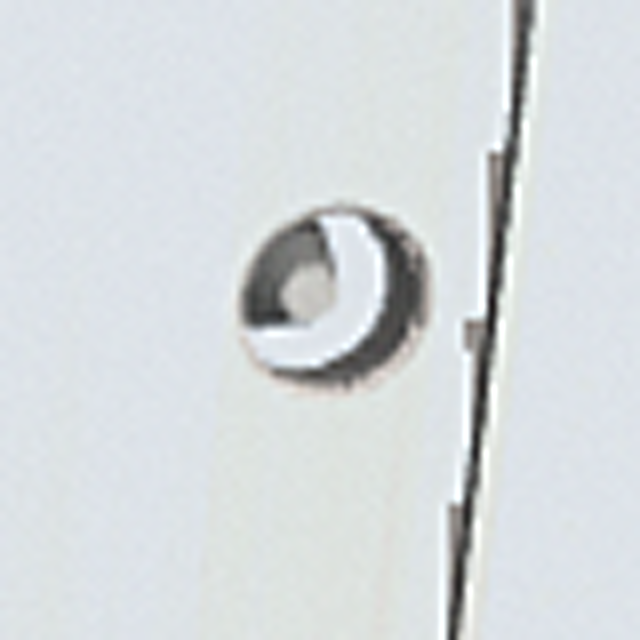

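View pics/v1.png

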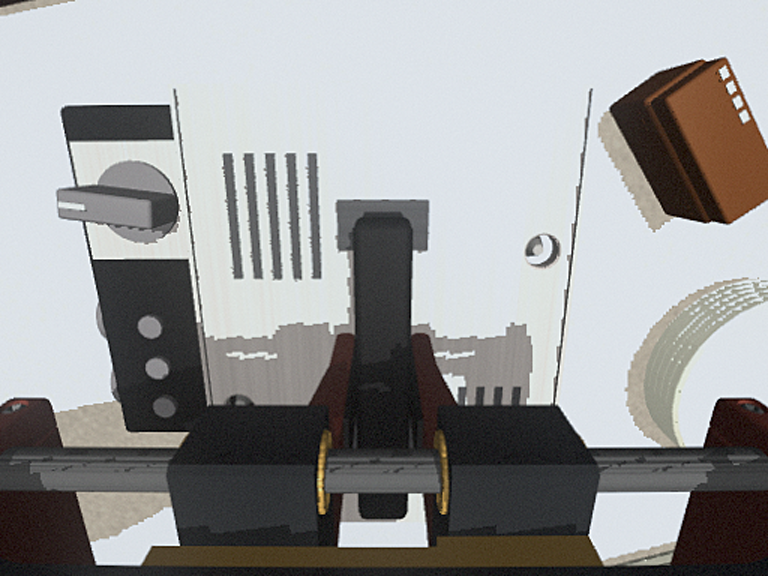

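```bash
python3 - <<'E'
from h import *
p=read_camera("wrist"); s=get_state(); zt=s["eef_pos"][2]-.0336+.008
print("pin",loc(at_z(p,[(358.5,166)],.116)),"hole",[loc(at_z(p,[(361.9,167.2)],z)).round(1) for z in (zt,zt-.001,zt-.002)])
E
```

```text
pin [[71.86835627 39.7846114 ]] hole [array([[72.8, 39.8]]), array([[73.2, 39.6]]), array([[73.6, 39.4]])]
```

```bash
python3 -m creep '[[0,-0.9,2,0],[0,-0.9,5,0],[0,-0.9,8,0],[0,-0.9,10,0],[0,-0.9,10,0]]'; python3 - <<'E'
from h import *
np.set_printoptions(precision=4,suppress=True)
s=get_state();print(s["eef_pos"],s["tcp_rot"],s["width"],s["force"],s["torque"],loc(s["eef_pos"][None]))
p=read_camera("wrist"); save(p,"w2.png",(320,130,400,210),8); 
E
```

```text
time_s: 36.8
eef_pos: [0.5971, 0.0036, 0.135]
tcp_rot: [179.7, -0.5, 80.7]
force: [-0.4, 0.5, -6.8]
width: 0.0199
[0.5971 0.0036 0.135 ] [179.7325  -0.4884  80.7319] 0.019910159625892033 [-0.4266  0.5245 -6.8431] [-0.0114 -0.0405  0.0223] [[-0.5747  0.7534]]
```

View pics/w2.png

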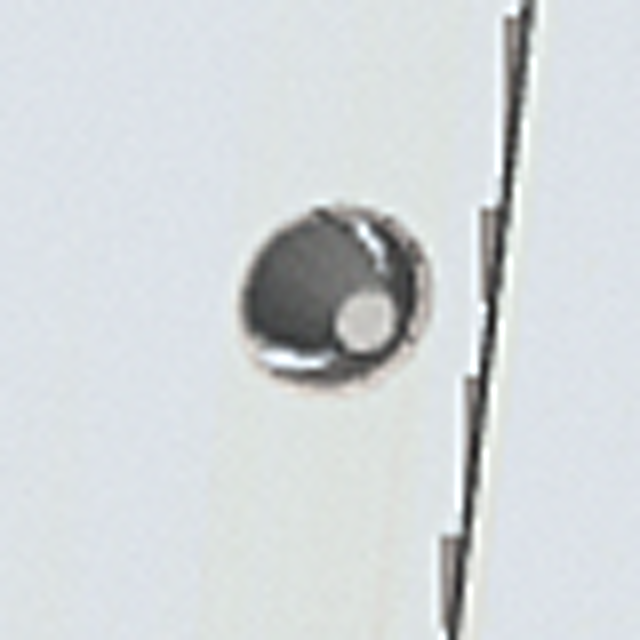

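```bash
python3 -m creep '[[0,0,3,0],[0,0,6,0],[0,0,9,0],[0,0,12,0],[0,0,12,0]]'; python3 - <<'E'
from h import *
np.set_printoptions(precision=4,suppress=True)
s=get_state();print(s["eef_pos"],s["tcp_rot"],s["width"],s["force"],s["torque"],loc(s["eef_pos"][None]))
p=read_camera("wrist"); save(p,"w3.png",(320,130,400,210),8); 
E
```

```text
time_s: 37.35
eef_pos: [0.5969, 0.0037, 0.1226]
tcp_rot: [179.8, -0.5, 80.7]
force: [-0.2, -0.3, -5.5]
width: 0.0198
[0.5969 0.0037 0.1226] [179.7735  -0.4818  80.7298] 0.019830551124300353 [-0.2307 -0.2602 -5.5357] [-0.0668 -0.1124 -0.032 ] [[-0.7767  0.7881]]
```

```bash
python3 -m creep '[[0,0,2,0],[0,0,4,0],[0,0,6,0],[0,0,6,0],[0,0,6,0]]'; python3 - <<'E'
from h import *
np.set_printoptions(precision=4,suppress=True)
s=get_state();print(s["eef_pos"],s["tcp_rot"],s["width"],s["force"],s["torque"],loc(s["eef_pos"][None]))
p=read_camera("wrist"); save(p,"w4.png",None,1.5); C=cloud(p)
for u,v in [(135,150),(125,80),(230,80),(340,90),(345,200),(140,210),(370,120),(180,240),(350,225)]:
    print(u,v,loc(C[v,u][None]).round(1),(C[v-2:v+3,u-2:u+3,2].mean()*1000).round(1))
E
```

```text
time_s: 37.9
eef_pos: [0.5972, 0.0036, 0.1178]
tcp_rot: [179.7, -0.5, 80.7]
force: [-4.7, -2.4, 5.7]
width: 0.0196
[0.5972 0.0036 0.1178] [179.726   -0.478   80.7259] 0.01964497099445171 [-4.6688 -2.4038  5.7295] [-0.1611  0.5872  0.017 ] [[-0.464  0.688]]
135 150 [[-79.8  51.5]] 90.4
125 80 [[-80.9  95.3]] 89.8
230 80 [[-15.4  95. ]] 90.1
340 90 [[53.3 89. ]] 90.7
345 200 [[62.1 17. ]] 92.6
140 210 [[-81.2   9.2]] 91.4
370 120 [[74.3 70.7]] 91.4
180 240 [[-54.8 -14.3]] 91.9
350 225 [[67.8 -2.3]] 92.8
```

View pics/w4.png

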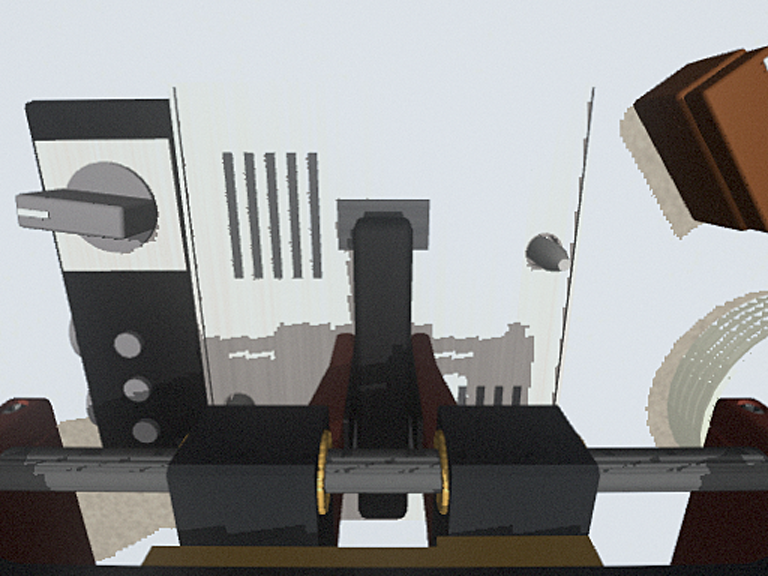

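```bash
python3 -m creep '[[0,0,0,0],[0,0,0,0],[0,0,0,0],[0,0,0,0]]' 50; python3 - <<'E'
from h import *
np.set_printoptions(precision=4,suppress=True)
s=get_state();print(s["eef_pos"],s["tcp_rot"],s["width"],s["force"])
p=read_camera("wrist");C=cloud(p)
for u,v in [(135,150),(125,80),(230,80),(340,90),(345,200),(140,210),(370,120),(180,240),(350,225)]:
    print(u,v,loc(C[v,u][None]).round(1),(C[v-2:v+3,u-2:u+3,2].mean()*1000).round(1))
E
```

```text
time_s: 38.35
eef_pos: [0.5974, 0.0036, 0.1179]
tcp_rot: [179.7, -0.5, 80.7]
force: [0.1, 0.1, 0.2]
width: 0.0476
[0.5974 0.0036 0.1179] [179.7006  -0.4839  80.7308] 0.047560514583210596 [0.1391 0.0942 0.2264]
135 150 [[-79.2  51.8]] 91.7
125 80 [[-80.4  95.4]] 91.0
230 80 [[-15.1  95. ]] 91.2
340 90 [[53.4 89.1]] 91.5
345 200 [[62.9 16.6]] 92.0
140 210 [[-80.9   9.3]] 91.6
370 120 [[74.3 70.9]] 91.7
180 240 [[-54.3 -13.8]] 91.9
350 225 [[68.2 -2.3]] 99.7
```

```bash
python3 -m creep '[[0,0,-20,0],[0,0,-45,0],[0,0,-80,0],[0,0,-120,0],[0,0,-120,0],[0,0,-120,0]]' 60; python3 - <<'E'
from h import *
np.set_printoptions(precision=4,suppress=True)
p=read_camera("wrist");C=cloud(p);save(p,"x1.png",None,1.5)
L=np.dstack([loc(C.reshape(-1,3)).reshape(384,512,2),C[...,2]*1000])
for x0,y0 in [(-80,100),(-80,0),(-80,-70),(80,100),(80,0),(80,-90),(-40,90),(40,-90),(0,0),(0,40)]:
    m=(abs(L[...,0]-x0)<4)&(abs(L[...,1]-y0)<4)&(L[...,2]>60)&(L[...,2]<160)
    print(x0,y0,m.sum(),np.median(L[m][:,2]).round(1) if m.any() else "")
for d in tip_of(p,"isolator_grip"): print(d["confidence"],d["position"],loc(at_z(p,d["position"],.072)))
golo(-145,56,200,170.8)
E
```

```text
time_s: 39.0
eef_pos: [0.597, 0.0027, 0.2387]
tcp_rot: [179.6, -0.5, 80.7]
force: [0.3, -0.0, 0.2]
width: 0.06
-80 100 69 92.0
-80 0 51 91.8
-80 -70 11 92.2
80 100 71 91.9
80 0 47 91.8
80 -90 0 
-40 90 62 92.0
40 -90 36 92.3
0 0 64 143.0
0 40 81 143.0
0.55 [125.1, 125.5] [[-144.6849   55.7549]]
now [0.5957 0.0028 0.2366] [179.82  -0.46  80.74] t 39.1 F [ 0.3 -0.4 -0.2] w 0.0603
ROW [55.8,-143.4,36.6,-1.5719] rows 11
```

View pics/x1.png

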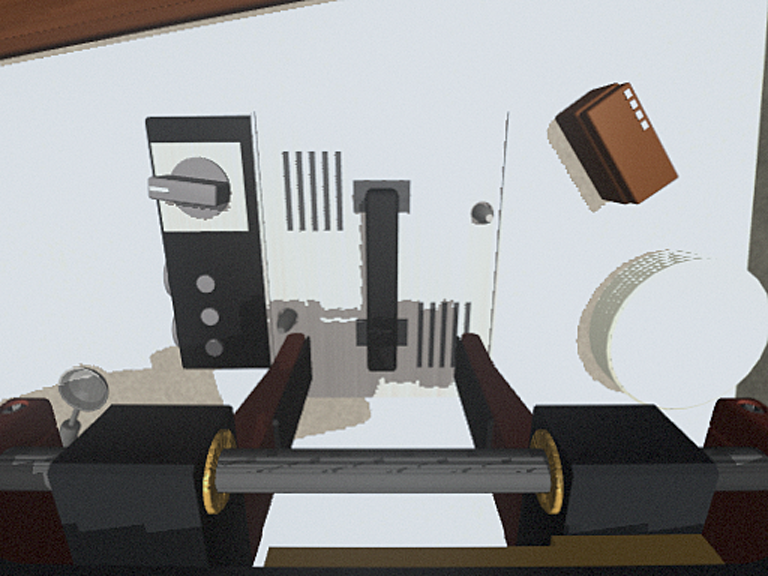

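```bash
python3 -m creep '[[56,-143,20,-1.572],[56,-143,20,-1.572],[56,-143,20,-1.572],[56,-143,36,-1.572],[56,-143,36,-1.572],[56,-143,36,-1.572],[56,-143,36,-1.572],[56,-143,36,-1.572],[56,-143,36,-1.572],[56,-143,36,-1.572],[56,-143,36,-1.572],[56,-143,36,-1.572],[56,-143,36,-1.572],[56,-143,36,-1.572]]' 45; python3 - <<'E'
from h import *
np.set_printoptions(precision=4,suppress=True)
s=get_state();print(s["qpos"])
p=read_camera("wrist");save(p,"y1.png",None,1.5);C=cloud(p)
L=np.dstack([loc(C.reshape(-1,3)).reshape(384,512,2),C[...,2]*1000])
m=(abs(L[...,2]-82)<4)&(abs(L[...,0]+145)<40)&(abs(L[...,1]-55)<40)
print(m.sum(),L[m].mean(0),cv2.minAreaRect(L[m][:,:2].astype(np.float32)))
golo(-145,55.5,57,170.8)
E
```

```text
time_s: 40.5
eef_pos: [0.4634, 0.0813, 0.2]
tcp_rot: [179.6, 0.1, 170.7]
force: [-0.9, -0.1, 0.4]
width: 0.0451
[  8.244   12.9395 113.6938   0.4875  53.1241 -72.761 ]
736 [-146.5392   53.8492   81.877 ] ((-145.54510498046875, 53.796119689941406), (15.990188598632812, 49.703128814697266), 82.61614227294922)
now [0.4635 0.0813 0.2002] [179.55   0.13 170.73] t 40.55 F [ 0.  -0.3  0.4] w 0.0448
ROW [0.5,-1.7,143.2,-0.0012] rows 3
```

View pics/y1.png

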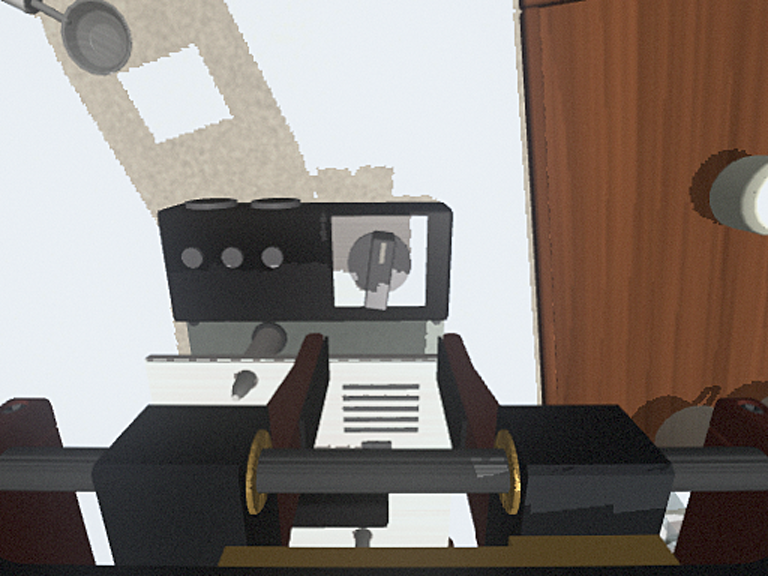

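```bash
python3 - <<'E'
from h import *
golo(-145.3,54.6,57,164.3)
E

```

```text
now [0.4635 0.0813 0.2002] [1.7955e+02 1.3000e-01 1.7073e+02] t 40.55 F [ 0.  -0.3  0.4] w 0.0448
ROW [0.8,-2.6,143.2,0.1123] rows 3
```

```bash
python3 -m creep '[[0.8,-2.6,40,0.112],[0.8,-2.6,80,0.112],[0.8,-2.6,110,0.112],[0.8,-2.6,130,0.112],[0.8,-2.6,143,0.112],[0.8,-2.6,143,0.112]]' 45; python3 -m creep '[[0,0,0,0],[0,0,0,0],[0,0,0,0],[0,0,0,0],[0,0,0,0],[0,0,0,0]]' 8;  python3 - <<'E'
from h import *
s=get_state();print(s["eef_pos"],s["tcp_rot"],s["width"],s["force"],s["torque"],loc(s["eef_pos"][None]))
golo(-145,54.8,57.5,78)
E
```

```text
time_s: 41.15
eef_pos: [0.4619, 0.0798, 0.0559]
tcp_rot: [179.6, -0.1, 164.3]
force: [1.1, -1.1, -0.5]
width: 0.0448
time_s: 41.75
eef_pos: [0.4625, 0.08, 0.0566]
tcp_rot: [179.6, 0.0, 164.3]
force: [-0.8, 2.7, 6.6]
width: 0.0159
[0.46249476 0.07999315 0.05663174] [1.79560735e+02 7.15562848e-03 1.64285108e+02] 0.015944976316981434 [-0.80179024  2.69387172  6.63002039] [ 0.15093564 -0.00708863 -0.0286737 ] [[-145.61030149   54.61535861]]
now [0.4625 0.08   0.0566] [1.7956e+02 1.0000e-02 1.6429e+02] t 41.75 F [-0.8  2.7  6.6] w 0.0159
ROW [-0.6,0.3,-0.9,1.5060] rows 11
```

```bash
python3 -m creep '[[0,0,0,0.12],[0,0,0,0.24],[0,0,0,0.36],[0,0,0,0.48],[0,0,0,0.6],[0,0,0,0.72],[0,0,0,0.84],[0,0,0,0.96],[0,0,0,1.08],[0,0,0,1.2],[0,0,0,1.3],[0,0,0,1.38],[0,0,0,1.44],[0,0,0,1.48],[0,0,0,1.5],[0,0,0,1.5]]'; python3 - <<'E'
from h import *
s=get_state();print(s["eef_pos"],s["tcp_rot"],s["width"],s["force"],s["torque"],s["effort"],s["qpos"])
E
```

```text
time_s: 43.35
eef_pos: [0.4625, 0.0799, 0.0567]
tcp_rot: [179.9, -0.4, 78.4]
force: [-0.3, -1.1, -0.5]
width: 0.0161
[0.46252075 0.07987266 0.05666796] [179.94841844  -0.41042469  78.43279549] 0.016131841076773325 [-0.2960082  -1.05233826 -0.46724594] [-0.44916958 -0.16455564  0.69494721] [-1.35120149e-01 -4.53589654e+01 -1.45180643e+01  9.43686962e-01
  3.16701864e-02  9.19699855e-01] [  8.1013772   27.59426153 118.35198879   0.66234811  33.8688059
  19.11940217]
```

```bash
python3 -m creep '[[0,0,0,0],[0,0,0,0],[0,0,0,0],[0,0,0,0]]' 40; python3 -m creep '[[0,0,-20,0],[0,0,-45,0],[0,0,-85,0],[0,0,-130,0],[-60,0,-170,0],[-100,0,-200,0],[-100,0,-200,0],[-100,0,-200,0]]' ; python3 - <<'E'
from h import *
np.set_printoptions(precision=4,suppress=True)
s=get_state();print(s["eef_pos"],s["tcp_rot"],s["force"])
p=read_camera("wrist");save(p,"z1.png",None,1.5);C=cloud(p)
L=np.dstack([loc(C.reshape(-1,3)).reshape(384,512,2),C[...,2]*1000])
m=(abs(L[...,2]-82)<4)&(abs(L[...,0]+145)<40)&(abs(L[...,1]-55)<40)
print(m.sum(),L[m].mean(0),cv2.minAreaRect(L[m][:,:2].astype(np.float32)))
for x0,y0 in [(-80,100),(-80,0),(80,100),(80,0),(40,-90),(0,40),(0,0)]:
    m=(abs(L[...,0]-x0)<4)&(abs(L[...,1]-y0)<4)&(L[...,2]>60)&(L[...,2]<160)
    print(x0,y0,m.sum(),np.median(L[m][:,2]).round(1) if m.any() else "")
save(read_camera("side"),"z_side.png",None,1.5); q=read_camera("top"); save(q,"z_top.png",None,1.5); save(q,"z_topc.png",(220,150,340,270),5)
E
```

```text
time_s: 43.75
eef_pos: [0.4625, 0.0799, 0.0567]
tcp_rot: [179.9, -0.4, 78.4]
force: [1.0, -0.7, 0.8]
width: 0.0397
time_s: 44.55
eef_pos: [0.4427, -0.0211, 0.258]
tcp_rot: [179.7, -0.4, 78.2]
force: [-0.2, 0.3, 0.4]
width: 0.04
[ 0.4427 -0.0211  0.258 ] [179.7001  -0.4435  78.2465] [-0.1932  0.2756  0.3668]
687 [-145.7948   54.7597   81.8087] ((-145.80882263183594, 54.466346740722656), (49.91699981689453, 15.94145679473877), 89.97713470458984)
-80 100 69 92.2
-80 0 48 92.1
80 100 67 91.9
80 0 51 91.6
40 -90 39 92.2
0 40 136 142.1
0 0 114 142.0
```

View pics/z1.png

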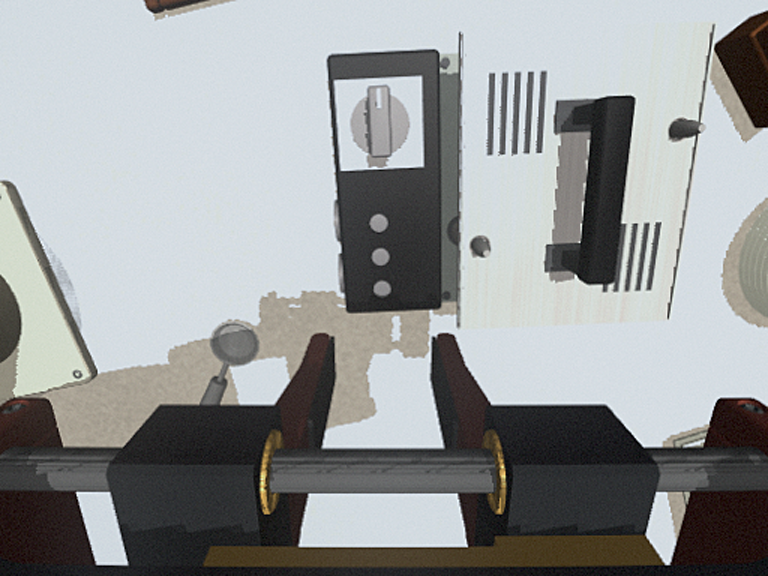

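View pics/z_side.png

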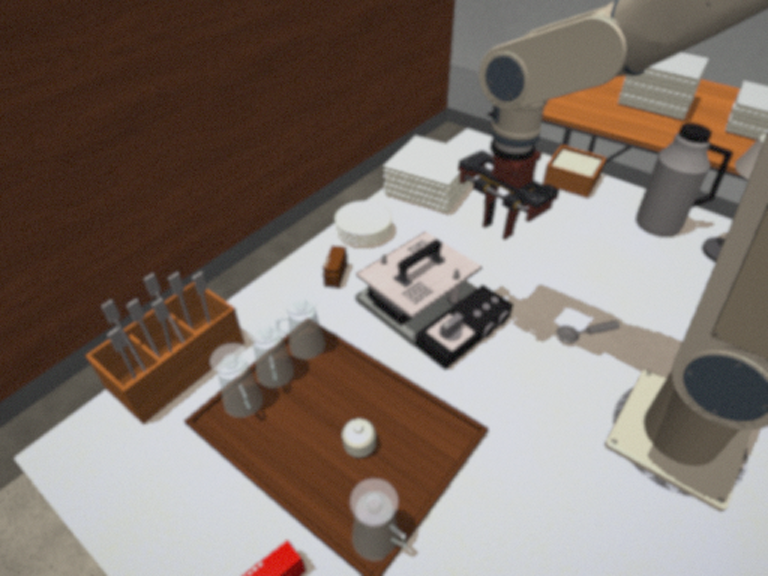

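View pics/z_top.png

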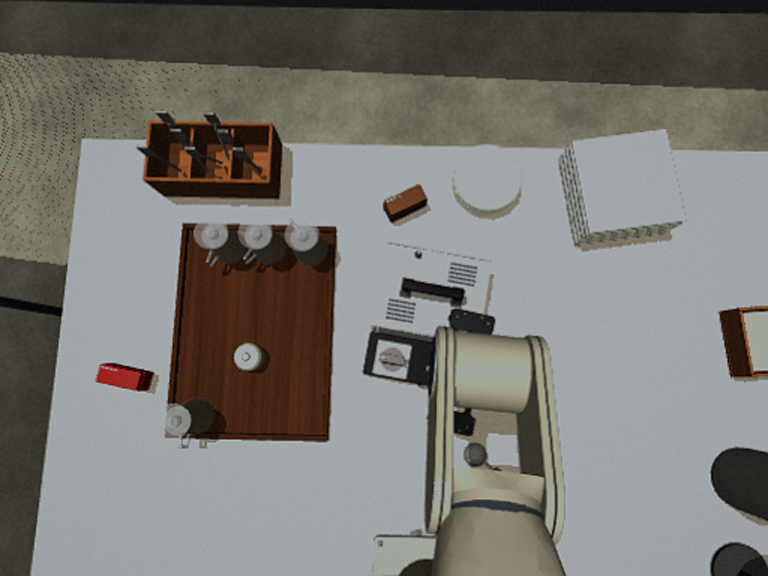

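```bash
python3 - <<'E'
from rig import *
print(hand_in())
E
```

```text
the job is handed in; nothing more can be done
None
```

The job is done and handed in at about 45 s of robot time, with the arm clear of everything.

- **Packs:** Only two packs stood on the tray; the red and brown look-alikes were off it and I left them alone. They are in bays 2 and 3, and both tops measured 66 mm above the table, which is fully home. The first pack caught on the bay's far rim and tilted in the grip. I backed it off, re-aimed it and it dropped in level.
- **Levers:** All three are shut, including the one over the empty bay 1. Each bar measured level at about 73 mm.
- **Cover:** It is on both pins and on its seat. The plate top measured about 92 mm at every point I could see, and both pins show through their holes. It hung about 1.5° off level in the grip while I lowered it, and settled flat when released.
- **Main switch:** I turned it clockwise after the cover was home, and felt the stop at about 0.7 N m. Its bar then lay along the box's y to within a degree.
- **Bystanders:** The last pictures show all four glasses and the sugar pot upright, and no packs left on the tray.

Nothing in the last checks failed or disagreed.

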